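Turn the revolving slat rack to its bare side and hang the bin

TASK

Turn the revolving rack until its bare side, the one without a bin, faces the robot's side of the stand and sits in its click stop, and let go of it. Then hang the empty steel bin on that side as hook-on bins are hung: tip its front up, slip the hook into the groove, let the bin down until it hangs level and fully seated, and let go. Leave the jug, jar, tray, cups and strainer where they stand.

Things in the scene. Friction and masses are not known exactly. Their poses are not given: they have to be found in the camera images.
- rack (a joint): Turn of the rack about its upright axis, rad, counter-clockwise from above. 0 (or 6.28) = bare side square to the stand's front. Turns freely either way with light drag, stays where left. A spring roller clicks in at every quarter turn (0, 1.57, 3.14, 4.71): push it over a hump (0.4 N m) 7 degrees before the stop; once past, and let go, it draws itself in.
- rack_top (a point): On the rack's axis, level with its top edge, 215 mm up; turns with it; -x points out through the bare side. The rack is a hollow square tower, open on top: four boards 20 mm thick, outer faces 80 mm from the axis. A board's top edge can be pinched from above. The other three sides carry fixed bins, reaching 183 mm from the axis, 74 to 175 mm high, that swing round with it.
- groove (a point): Middle of the groove's lower edge on the bare side's outer face, 150 mm up; turns with the rack; x into the board, y along the groove, z up. Mouth 120 mm long, 18 mm high, flat floor at z = 0. Above the mouth a lip plate (x 0 to 3, z 18 to 34 mm); behind it the cavity reaches back to x = 17 and up to z = 34. The board is solid above, up to z = 65.
- stand: Fixed round foot of the rack, 200 mm across; origin on the axis, on the work surface; its -x axis is its front, towards the robot to within 12 degrees.
- bin: Empty open steel bin, the loose one: 100 mm deep (x), 60 wide (y), 79 high, walls 2 mm, 160 to 280 g; front (-x) cut down to 50 mm. Origin at the centre of its underside, z up, x towards its back, where the hook is. The side walls are full height from x = -20 to 50 mm: grip it there, across y.
- bin_hook (a point): Where the hook's underside meets the bin's back face: 50 mm behind and 76 above the bin's origin, axes as the bin's. Hook 50 mm wide: arm z 0 to 3, back to x = 10 mm; at its end a lip (x 7 to 10) up to z = 25, taller than the groove's mouth: it enters only with the bin's front tipped up 30 degrees or more (38 is easy). Seated, it meets the groove point within 4 mm, arm on the groove floor.
- jug: Glass milk jug, 125 mm high, 92 mm across, with a handle; origin under its centre. Leave alone.
- jar: Clear plastic jar with brown screw lid, 84 mm across, 125 mm high; origin under its centre. Leave alone.
- tray: Wooden tray 180 x 130 mm, 25 mm high, origin under its centre; carries the four cups. Leave alone.
- strainer: Steel tea strainer, bowl 72 mm across and 30 mm high at the origin, handle 160 mm long along its y, lying on the work surface. Leave alone.
- cup0: Tiny steel cup, 50 mm across and 50 mm high, on the tray; origin under its centre. Leave alone.
- cup1: Tiny steel cup, 50 mm across and 50 mm high, on the tray; origin under its centre. Leave alone.
- cup2: Tiny steel cup, 50 mm across and 50 mm high, on the tray; origin under its centre. Leave alone.
- cup3: Tiny steel cup, 50 mm across and 50 mm high, on the tray; origin under its centre. Leave alone.
Not all that is in view belongs to the job. What is shaped like the bin but pink or red is not meant.

How it is judged (in metres and radians):
On the way:
1. the bare side faces the front of the stand, in its click stop (within 3 degrees), still and let go of ((value of joint rack between -0.055 and 0.055 rad or value of joint rack between 6.228 and 6.338 rad) and velocity of joint rack between -0.05 and 0.05 rad/s and contact force between the fingers and stand below 0.2 N), for 0.2 s.
At the end, for the whole second after the job is handed in: Rack within 3 degrees of the stop with its bare side to the stand's front. Bin hung there: hook point within 4 mm of the groove floor in height, 8 mm out to 3 mm in from the board's face, within 40 mm of the groove's middle; bin within 7 degrees of level, at rest, released ((value of joint rack between -0.055 and 0.055 rad or value of joint rack between 6.228 and 6.338 rad) and x of bin_hook in the frame of groove between -0.008 and 0.003 m and y of bin_hook in the frame of groove between -0.04 and 0.04 m and z of bin_hook in the frame of groove between -0.004 and 0.004 m and angle between bin's own z axis and vertical below 0.12 rad and linear speed of bin below 0.02 m/s); the robot touches nothing.
It fails at once if a bystander is shoved more than 30 mm (distance of any of jug, jar, tray, strainer, cup0, cup1, cup2, cup3 from where it was at the start of the episode above 0.03 m).
It fails at once if the glass jug or the jar is tipped over (angle between any of jug, jar's own z axis and vertical above 0.5 rad).
It also fails if it takes over 72 s, if anything falls off the work surface, if the arm or the gripper's body presses on something with over 40 N, if the wrist force passes 120 N, or if a joint passes its speed limit or range.

ROBOT

A 6-joint arm with a two-finger parallel gripper is mounted at the origin on the work surface. World frame = base frame: x ahead of the robot, y to its left, z up, the work surface at z = 0. Lengths are in m, angles in degrees, forces in N, time in s.
With the tool pointing down it reaches from about 0.25 to 0.725 m from the base axis. Payload 9.7 kg.
Tool frame: the origin (TCP) lies midway between the tips of the shut fingers; the grasp point (between the pads) lies 19 mm behind it (bot.pinch_z is the distance from the TCP to the grasp point, in m); z points along the fingers, x is the direction in which the jaws open and shut, and the axes are right-handed (so a half turn about z gives the same grasp; the last joint's range is limited). The gripper opens to 85 mm and grips with 20 to 120 N. Pads are 22 mm wide; open, the fingers measure 114 mm over their backs; the gripper's body (76 mm by 85 mm) begins 54 mm behind the grasp point. The pads swing forward as they close: fully open they stand 13 mm farther back than shut.
Start: joints at [-72.422, 4.979, 10.078, 95.1, 0, 90], TCP at [0.166, -0.524, 0.231] pointing down, gripper open.
Joint ranges: [-179.16, 179.16], [-48.56, 103.87], [-65.8, 70.77], [-126.05, 130.52], [-82.76, 87.17], [-180, 180]. Speed limits (degrees/s): [127.2, 127.2, 147.25, 180, 180, 180].

INTERFACE

Orientations are given as [roll, pitch, yaw] about the fixed x, y, z axes, in that order (R = Rz(yaw) Ry(pitch) Rx(roll)).
In Python, from workcell import bot gives the robot as it stands. The module is installed in compiled form; this text tells all that it offers.
- The arm moves only by the shell command python3 -m pendant 'ROWS' [FORCE]. ROWS is JSON, a list of rows, each a list of 7 numbers: the shift along the tool's x, y, z scaled (see below), then the turn, a rotation vector about the tool's x, y, z scaled (see below), then the closure, from 0 (fully open) to 1 (shut). In form: [[tx, ty, tz, wx, wy, wz, jaw], ...]. A call has 1 to 12 rows; each row shifts and turns the pose as measured when the row begins, along the tool's axes as they then stand; what a row does not reach is not made up. The controller multiplies each number of a shift by 0.25 m and each number of a turn by pi rad. A row lasts 1/10 s, in which the tool goes at most 50 mm and 8.59 degrees, less where a joint would pass 70% of its speed; a pose out of reach is approached as far as the arm can. A call with a number of a shift or a turn outside -1 to 1 is refused whole. A call with a gripper value outside its range is refused whole. The fingers move at their own pace and stop on an object; FORCE is the grip in N (left out, the last holds). Time passes only in rows, so rows that do not move let the fingers close. It gives the time, the measured TCP pose, the force and the opening at its end, in the units of the state.
- bot.get_obs(): the state, without advancing time (a new reading comes with each control period).
- bot.camera(name): name is "scene" or "side" or "wrist"; returns the picture (480x640x3 uint8, red, green, blue); there is no depth.
- bot.calibration(name): a dict with "intrinsics" (3x3 intrinsics, pixels), "xyz" and "attitude" of the camera in the world. Camera axes: x right, y up, looking along -z (the intrinsics and any distortion apply to the point x, -y, -z); pixel columns grow to the right and rows downward; lengths in m; the calibration is good to about 2 mm. The wrist camera is an equidistant fisheye: a pixel r from the principal point sees the ray r / f radians off the axis. A picture is of the moment at which its call begins: read the wrist's pose just before it. calibration takes no time and is no camera call; for the wrist camera it gives the pose at the moment of the call.
- bot.job_done(): hands the job in, once; it reports no verdict.
The state is a dict: "time": time; "q": joint angles; "qd": joint speeds; "joint_efforts": joint torques, N m; "ee_pos": TCP position; "tcp_rot": TCP orientation; "wrist_force": force on the tool from outside, world axes, zero at the start; "torque": the same for the moment, N m; "opening": finger opening in m.
Only numpy, scipy, OpenCV 4.12 (cv2) and the standard library are available. Lean on these libraries where they do the work, as an engineer would, in place of code of your own. Each camera call takes 0.05 s, during which the arm holds its last target.

## Working session

There is one attempt and no reset: what is moved stays moved. The work goes in short steps, Python scripts to look and compute and a shell command to move; the robot and the scene stay as the last step left them, time stands still between calls to the robot, and variables do not carry over. Pictures are saved under pics/ and viewed, and the job is handed in when it is done.

```bash
mkdir -p pics
python3 - <<'E'
from workcell import bot
import cv2
print(bot.get_obs(), bot.pinch_z)
for n in ["scene","side","wrist"]:
    c=bot.calibration(n); print(n,c)
    cv2.imwrite(f"pics/{n}0.png",cv2.cvtColor(bot.camera(n),cv2.COLOR_RGB2BGR))
E
```

```text
{'time': 0.0, 'q': array([-7.24205673e+01,  5.00987850e+00,  1.00346705e+01,  9.50983393e+01,
       -1.77618838e-03,  8.99988789e+01]), 'qd': array([ 0.10716091,  0.06495698, -0.04770807, -0.03631544, -0.04305076,
        0.12266405]), 'joint_efforts': array([ 4.82615851e-04, -5.20383132e+01,  4.64810729e+01,  1.61616696e-02,
        1.62463207e-04,  8.76835799e-06]), 'ee_pos': array([ 0.16604023, -0.52410702,  0.23059672]), 'tcp_rot': array([ 1.79998225e+02,  7.35472695e-02, -7.24194463e+01]), 'wrist_force': array([ 0.25217495,  0.67585878, -0.64419538]), 'torque': array([-0.00722025, -0.02165321,  0.04611418]), 'opening': 0.08532413207420061} 0.0187
scene {'intrinsics': array([[469.37391496,   0.        , 322.24729568],
       [  0.        , 469.37391496, 237.69655655],
       [  0.        ,   0.        ,   1.        ]]), 'xyz': array([ 1.04837852, -0.28711536,  1.11884821]), 'attitude': array([32.28877427,  0.57451148, 58.3824729 ])}
side {'intrinsics': array([[537.58516884,   0.        , 328.52875648],
       [  0.        , 537.58516884, 239.73702677],
       [  0.        ,   0.        ,   1.        ]]), 'xyz': array([0.37877851, 1.01221998, 1.24626971]), 'attitude': array([  42.51541152,   -0.78629541, -172.57013378])}
wrist {'intrinsics': array([[371.64829954,   0.        , 325.32744966],
       [  0.        , 371.64829954, 240.90303223],
       [  0.        ,   0.        ,   1.        ]]), 'xyz': array([ 0.23865288, -0.50093025,  0.37298327]), 'attitude': array([-1.74080796e+01,  7.13727897e-02, -7.24811912e+01])}
```

View pics/scene0.png

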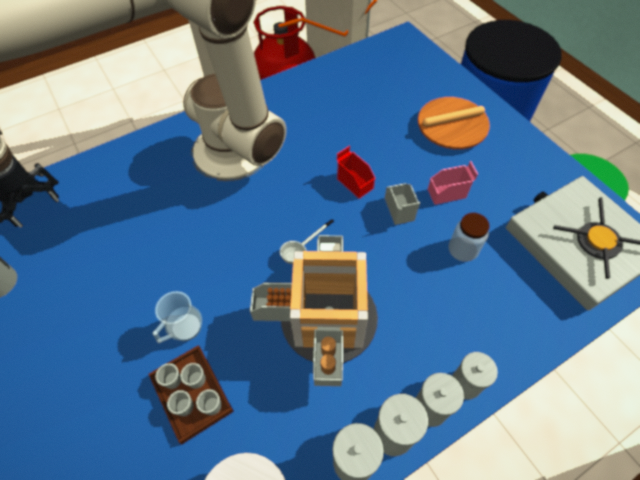

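View pics/side0.png

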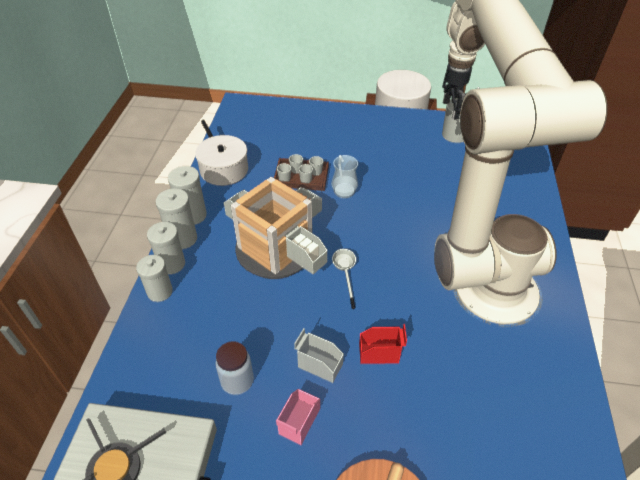

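View pics/wrist0.png

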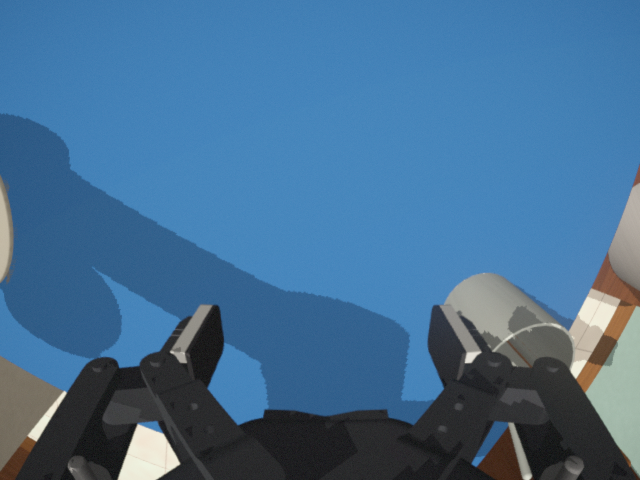

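```bash
cat > h.py <<'E'
import numpy as np, cv2
from scipy.spatial.transform import Rotation as R
from workcell import bot
def rot(a): return R.from_euler('xyz',a,degrees=True).as_matrix()
def cal(n):
    c=bot.calibration(n); return c['intrinsics'],np.array(c['xyz']),rot(c['attitude'])
def ray(n,uv,c=None):
    K,t,Rm=c or cal(n); x=(uv[0]-K[0,2])/K[0,0]; y=(uv[1]-K[1,2])/K[1,1]
    if n=='wrist':
        r=np.hypot(x,y); s=np.sin(r)/r if r>1e-9 else 1; d=np.array([x*s,-y*s,-np.cos(r)])
    else: d=np.array([x,-y,-1.])
    d=Rm@d; return t,d/np.linalg.norm(d)
def onz(n,uv,z,c=None):
    t,d=ray(n,uv,c); return t+d*(z-t[2])/d[2]
def proj(n,p,c=None):
    K,t,Rm=c or cal(n); q=Rm.T@(np.array(p)-t); x,y,z=q[0],-q[1],-q[2]
    if n=='wrist':
        th=np.arctan2(np.hypot(x,y),z); f=th/np.hypot(x,y); return np.array([K[0,2]+K[0,0]*x*f,K[1,2]+K[1,1]*y*f])
    return np.array([K[0,2]+K[0,0]*x/z,K[1,2]+K[1,1]*y/z])
def tri(n1,a,n2,b):
    t1,d1=ray(n1,a); t2,d2=ray(n2,b)
    s=np.linalg.lstsq(np.stack([d1,-d2],1),t2-t1,rcond=None)[0]
    p,q=t1+s[0]*d1,t2+s[1]*d2; return (p+q)/2,np.linalg.norm(p-q)
def crop(src,x0,y0,x1,y1,dst,k=None):
    im=cv2.imread(src)[y0:y1,x0:x1]; k=k or min(800/(x1-x0),600/(y1-y0))
    cv2.imwrite(dst,cv2.resize(im,None,fx=k,fy=k,interpolation=cv2.INTER_CUBIC))
E
python3 - <<'E'
from h import *
crop('pics/scene0.png',240,225,400,345+10,'pics/s_t.png',5)
crop('pics/side0.png',220,160,350,290,'pics/d_t.png',4.6)
crop('pics/scene0.png',320,140,500,270,'pics/s_b.png',4.4)
crop('pics/side0.png',270,300,420,412,'pics/d_b.png',5.3)
E
```

```text
(no output)
```

View pics/s_t.png

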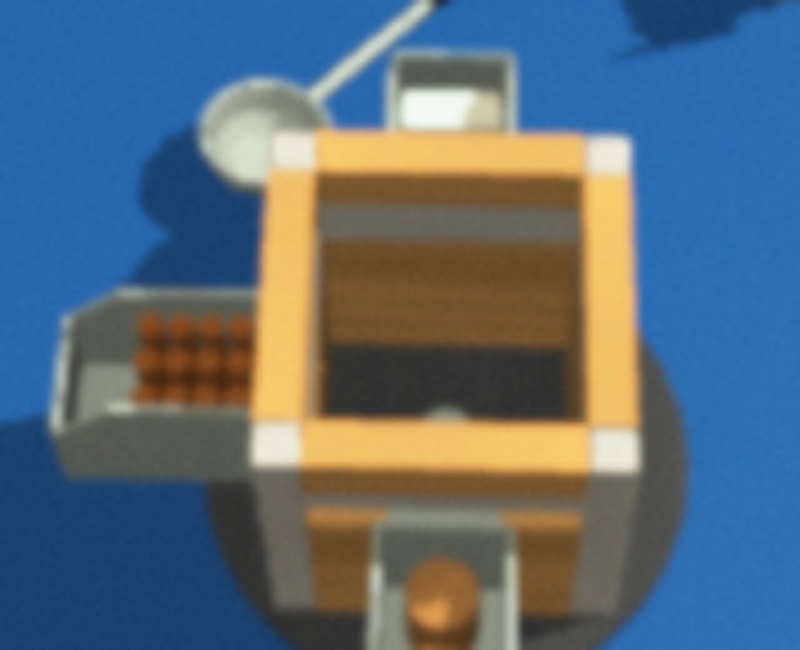

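View pics/d_t.png

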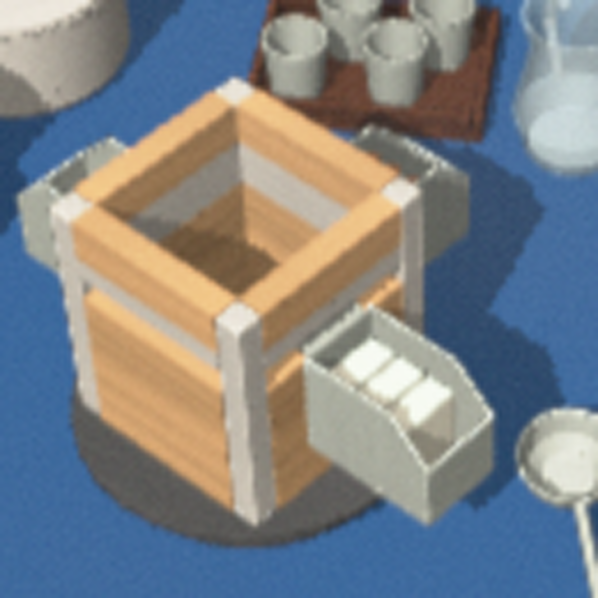

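View pics/s_b.png

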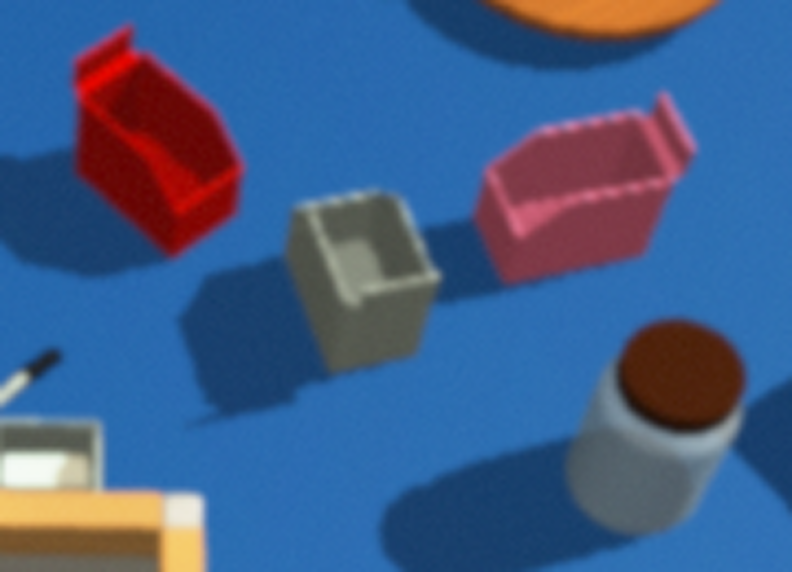

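View pics/d_b.png

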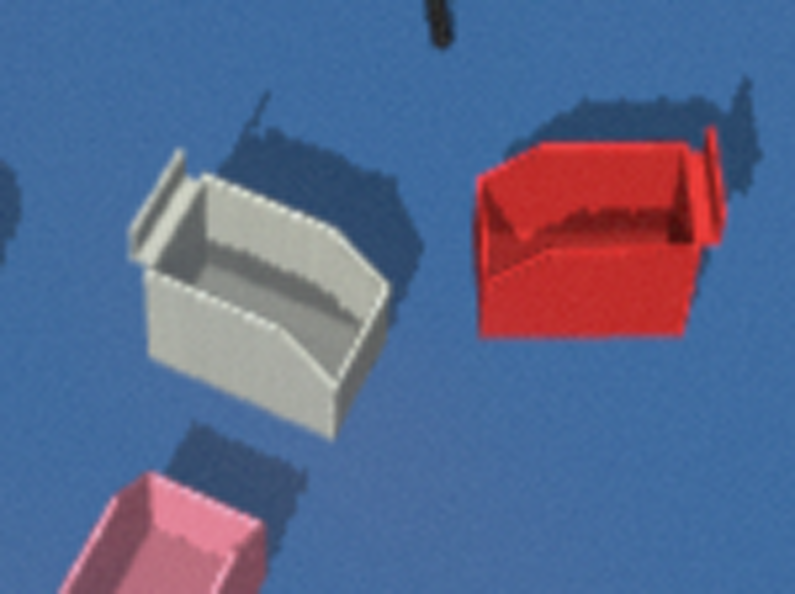

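Run:
```python
from h import *
P=[]
for u,v in [(272,135),(632,137),(640,472),(250,467)]:
    p=onz('scene',(240+u/5,225+v/5),.215); P.append(p); print('scene',p.round(4))
P=np.array(P); print(P.mean(0),[np.linalg.norm(P[i]-P[(i+1)%4]) for i in range(4)])
e=P[1]-P[2]; print('angles',[np.degrees(np.arctan2(*(P[(i+1)%4]-P[i])[1::-1])) for i in range(4)])
Q=[]
for u,v in [(238,78),(420,188),(238,328),(52,208)]:
    p=onz('side',(220+u/4.6,160+v/4.6),.215); Q.append(p); print('side',p.round(4))
Q=np.array(Q); print(Q.mean(0),[np.linalg.norm(Q[i]-Q[(i+1)%4]) for i in range(4)])
print('angles',[np.degrees(np.arctan2(*(Q[(i+1)%4]-Q[i])[1::-1])) for i in range(4)])
# bin: scene crop 4.4 off(320,140); side crop 5.3 off(270,300)
S=lambda u,v:(320+u/4.4,140+v/4.4)
D=lambda u,v:(270+u/5.3,300+v/5.3)
# side view: back-right(204,176) z.079; back-left (148,270) z .079 ; front (388,290) .05,(335,382).05, bottom (152,355),(333,438) z0
for uv,z in [((204,176),.079),((148,270),.079),((388,290),.05),((335,382),.05),((152,357),0),((333,438),0)]:
    print('bin side',onz('side',D(*uv),z).round(4))
for uv,z in [((300,208),.05),((380,195),.05),((333,370),0),((413,353),0)]:
    print('bin scene',onz('scene',S(*uv),z).round(4))
for n,uv,z in [('scene',(474,225),.125),('side',(232,358),.125),('scene',(180,298),.125),('side',(345,163),.125),('scene',(290,250),.03),('scene',(331,222),.01),('side',(345,259),.03),('side',(353,304),.01),('scene',(168,374),.075),('scene',(190,375),.075),('scene',(180,402),.075),('scene',(208,401),.075)]: print(n,uv,onz(n,uv,z).round(3))
for n,uv in [('scene',(355,172)),('scene',(452,185)),('side',(382,350)),('side',(300,412))]: print('red/pink',n,onz(n,uv,.04).round(3))
```

```text
scene [ 0.5565 -0.0681  0.215 ]
scene [0.6425 0.0678 0.215 ]
scene [ 0.7757 -0.0197  0.215 ]
scene [ 0.6893 -0.1546  0.215 ]
[ 0.66596885 -0.04362692  0.215     ] [np.float64(0.16082067397953737), np.float64(0.15937206184983382), np.float64(0.16014126126642098), np.float64(0.15848705306904926)]
angles [np.float64(57.674444125353865), np.float64(-33.315062495472844), np.float64(-122.63853391020862), np.float64(146.92592321648993)]
side [ 0.6826 -0.1495  0.215 ]
side [ 0.5535 -0.0661  0.215 ]
side [0.6391 0.0641 0.215 ]
side [ 0.769  -0.0172  0.215 ]
[ 0.66104685 -0.04218989  0.215     ] [np.float64(0.15364504594621087), np.float64(0.15579496087223457), np.float64(0.15322426331749275), np.float64(0.1579588275730555)]
angles [np.float64(147.14105889392562), np.float64(56.68006873943872), np.float64(-32.048675699843514), np.float64(-123.15542630577988)]
bin side [0.51   0.2754 0.079 ]
bin side [0.528  0.3297 0.079 ]
bin side [0.4167 0.3078 0.05  ]
bin side [0.4357 0.3594 0.05  ]
bin side [0.5281 0.3309 0.    ]
bin side [0.4354 0.3616 0.    ]
bin scene [0.4218 0.3094 0.05  ]
bin scene [0.4409 0.3603 0.05  ]
bin scene [0.5126 0.2768 0.    ]
bin scene [0.5295 0.3291 0.    ]
scene (474, 225) [0.68  0.38  0.125]
side (232, 358) [0.672 0.397 0.125]
scene (180, 298) [ 0.474 -0.334  0.125]
side (345, 163) [ 0.487 -0.353  0.125]
scene (290, 250) [ 0.444 -0.03   0.03 ]
scene (331, 222) [0.414 0.12  0.01 ]
side (345, 259) [ 0.448 -0.026  0.03 ]
side (353, 304) [0.409 0.12  0.01 ]
scene (168, 374) [ 0.605 -0.431  0.075]
scene (190, 375) [ 0.633 -0.39   0.075]
scene (180, 402) [ 0.676 -0.431  0.075]
scene (208, 401) [ 0.706 -0.379  0.075]
red/pink scene [0.317 0.265 0.04 ]
red/pink scene [0.508 0.477 0.04 ]
red/pink side [0.32  0.275 0.04 ]
red/pink side [0.501 0.468 0.04 ]
```

```bash
cat >> h.py <<'E'
def plan(pos,rpy,N,pinch=False):
    """equal row repeated N times from measured pose to target TCP pose"""
    o=bot.get_obs(); R0=rot(o['tcp_rot']); p0=np.array(o['ee_pos'])
    R1=rot(rpy); pos=np.array(pos,float)
    if pinch: pos=pos+R1[:,2]*bot.pinch_z
    w=R.from_matrix(R0.T@R1).as_rotvec(); p=R0.T@(pos-p0)
    A=sum(R.from_rotvec(w/N*k).as_matrix() for k in range(N)); t=np.linalg.solve(A,p)
    row=np.r_[t/.25/N,w/np.pi/N]
    print('row x%d:'%N,row.round(4).tolist(),'mm/row %.1f deg/row %.2f'%(np.linalg.norm(t)/1*1000/1/1, np.degrees(np.linalg.norm(w))/N) if 0 else '', 'step mm %.1f deg %.2f'%(np.linalg.norm(t)*1000,np.degrees(np.linalg.norm(w))/N))
E
sed -i 's#t/.25/N#t/.25#' h.py
python3 - <<'E'
from h import *
plan([.70,.016,.32],[180,0,-72.4],17)
E
```

```text
row x17: [-0.0832, -0.1582, -0.021, -0.0, 0.0, -0.0]  step mm 45.0 deg 0.00
```

```bash
python3 -m pendant '[[-0.08,-0.155,-0.04,0,0,0,0],[-0.083,-0.158,-0.04,0,0,0,0],[-0.083,-0.158,-0.04,0,0,0,0],[-0.083,-0.158,-0.03,0,0,0,0],[-0.083,-0.158,-0.02,0,0,0,0],[-0.083,-0.158,-0.02,0,0,0,0],[-0.083,-0.158,-0.02,0,0,0,0],[-0.083,-0.158,-0.02,0,0,0,0],[-0.083,-0.158,-0.02,0,0,0,0],[-0.083,-0.158,-0.02,0,0,0,0],[-0.083,-0.158,-0.02,0,0,0,0],[-0.083,-0.158,-0.02,0,0,0,0]]'
python3 - <<'E'
from h import *
plan([.70,.016,.32],[180,0,-72.4],5)
E
```

```text
time: 1.35
ee_pos: [0.5527, -0.1335, 0.3077]
tcp_rot: [179.9, 0.3, -73.0]
wrist_force: [0.3, -0.4, 0.0]
opening: 0.0854
row x5: [-0.0793, -0.148, -0.0097, 0.0001, 0.0004, -0.0006]  step mm 42.0 deg 0.13
```

```bash
python3 -m pendant '[[-0.079,-0.148,-0.01,0,0,0,0],[-0.079,-0.148,-0.01,0,0,0,0],[-0.079,-0.148,-0.01,0,0,0,0],[-0.079,-0.148,-0.01,0,0,0,0],[-0.079,-0.148,-0.01,0,0,0,0],[0,0,0,0,0,-0.045,0],[0,0,0,0,0,-0.045,0],[0,0,0,0,0,-0.045,0],[0,0,0,0,0,-0.045,0],[0,0,0,0,0,-0.045,0],[0,0,0,0,0,-0.045,0],[0,0,0,0,0,-0.045,0]]'
python3 -m pendant '[[0,0,0,0,0,-0.045,0],[0,0,0,0,0,-0.045,0],[0,0,0,0,0,-0.045,0],[0,0,0,0,0,-0.045,0],[0,0,0,0,0,-0.045,0],[0,0,0,0,0,-0.045,0],[0,0,0,0,0,-0.045,0],[0,0,0,0,0,-0.045,0],[0,0,0,0,0,-0.045,0]]'
python3 - <<'E'
from h import *
print(bot.get_obs()['q'])
c=cal('wrist')
cv2.imwrite('pics/w1.png',cv2.cvtColor(bot.camera('wrist'),cv2.COLOR_RGB2BGR))
for p in [(0.5565,-.0681),(.6425,.0678),(.7757,-.0197),(.6893,-.1546)]: print(proj('wrist',(*p,.215),c))
plan([.70,.016,.30],[180,0,57.2],2)
E
```

```text
time: 2.55
ee_pos: [0.7081, 0.0257, 0.3073]
tcp_rot: [-180.0, 1.0, -13.7]
wrist_force: [-0.3, 0.1, -0.5]
opening: 0.0852
time: 3.45
ee_pos: [0.7084, 0.0257, 0.3023]
tcp_rot: [-178.6, 0.4, 62.3]
wrist_force: [-1.1, -0.1, -0.1]
opening: 0.0858
[  1.94670087  37.953166    61.48478106 114.96280303   0.32364671
  29.6498629 ]
[105.34741735 124.74023483]
[337.05381854 129.78086714]
[314.1992194  355.32047068]
[117.54600671 328.60529761]
row x2: [-0.0251, -0.0054, 0.0046, -0.0039, 0.0014, 0.0156]  step mm 6.5 deg 2.90
```

View pics/w1.png

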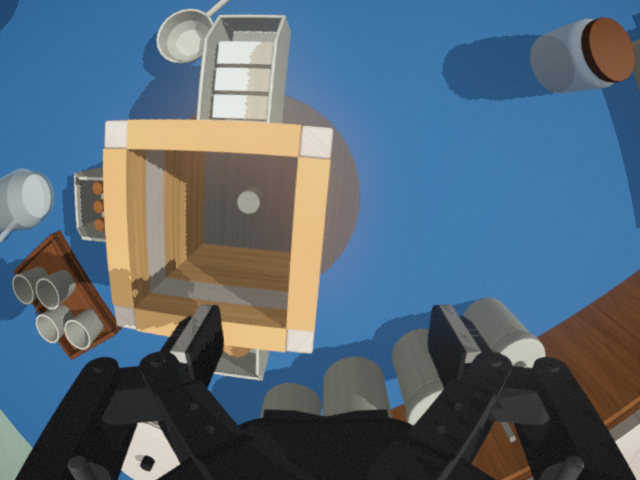

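```bash
cat >> h.py <<'E'
def square(n,uvs,z,c=None):
    P=np.array([onz(n,u,z,c) for u in uvs])[:,:2]; m=P.mean(0)
    L=[np.linalg.norm(P[i]-P[(i+1)%4]) for i in range(4)]
    a=[(np.degrees(np.arctan2(*(P[(i+1)%4]-P[i])[::-1]))-90*0)%90 for i in range(4)]
    print('centre',m.round(4),'sides',np.round(L,4),'ang mod90',np.round(a,2)); return m
E
python3 - <<'E'
from h import *
square('wrist',[(105,121),(333,128),(312,353),(114,329)],.215)
print(proj('wrist',[.7042,.0156,.215]))
E
```

```text
centre [ 0.6646 -0.0452] sides [0.1586 0.1582 0.1621 0.1622] ang mod90 [57.56 57.51 58.93 56.3 ]
[309.59691953 252.48856613]
```

```bash
python3 -m pendant '[[-0.025,-0.005,0.04,-0.004,0.001,0.014,0],[-0.025,-0.005,0.06,-0.004,0.001,0.014,0],[0,0,0,0,0,0,0]]'
python3 - <<'E'
from h import *
plan([.7027,.015,.186],[180,0,57.4],4)
E
```

```text
time: 3.8
ee_pos: [0.6998, 0.0159, 0.2733]
tcp_rot: [-179.9, 0.2, 57.2]
wrist_force: [0.1, 0.3, 0.1]
opening: 0.0855
row x4: [0.0011, 0.003, 0.0873, -0.0002, 0.0003, -0.0002]  step mm 21.8 deg 0.08
```

```bash
python3 -m pendant '[[0.001,0.003,0.088,0,0,0,0],[0.001,0.003,0.088,0,0,0,0],[0.001,0.003,0.088,0,0,0,0],[0.001,0.003,0.08,0,0,0,0],[0,0,0,0,0,0,0]]'
python3 - <<'E'
from h import *
plan([.7027,.015,.186],[180,0,57.4],2)
cv2.imwrite('pics/w2.png',cv2.cvtColor(bot.camera('wrist'),cv2.COLOR_RGB2BGR))
E
```

```text
time: 4.3
ee_pos: [0.7046, 0.0157, 0.1897]
tcp_rot: [180.0, 0.1, 57.0]
wrist_force: [0.1, -0.1, 0.1]
opening: 0.0852
row x2: [-0.0032, -0.0024, 0.0073, 0.0001, 0.0002, -0.0012]  step mm 2.1 deg 0.22
```

View pics/w2.png

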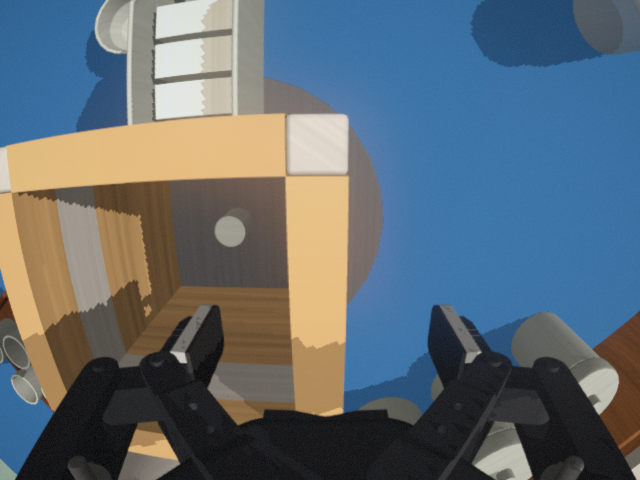

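```bash
python3 -m pendant '[[-0.002,-0.002,0.007,0,0,0,1],[-0.002,-0.002,0.007,0,0,0,1],[0,0,0,0,0,0,1],[0,0,0,0,0,0,1],[0,0,0,0,0,0,1],[0,0,0,0,0,0,1]]' 50
python3 - <<'E'
from h import *
print(bot.get_obs()['torque'])
E
```

```text
time: 4.95
ee_pos: [0.7038, 0.0128, 0.1939]
tcp_rot: [179.6, 0.1, 56.8]
wrist_force: [4.9, 7.6, -6.2]
opening: 0.0191
[ 1.73093814 -1.15437183  0.01833629]
```

```bash
cat > st.py <<'E'
from h import *
o=bot.get_obs(); p=np.array(o['ee_pos'])[:2]-[.665,-.044]; az=np.degrees(np.arctan2(p[1],p[0])); r=np.linalg.norm(p)
e=p/r; f=o['wrist_force']
print('t %.2f az %.2f r %.4f yaw %.2f z %.4f Frad %.1f Ftan %.1f Fz %.1f Tz %.2f'%(o['time'],az,r,o['tcp_rot'][2],o['ee_pos'][2],f[:2]@e,e[0]*f[1]-e[1]*f[0],f[2],o['torque'][2]),'q',o['q'].round(1), 'op',o['opening'].round(4))
E
python3 st.py
for i in 1; do python3 -m pendant '[[-0.0015,-0.029,0,0,0,-0.033,1],[-0.0015,-0.029,0,0,0,-0.033,1],[-0.0015,-0.029,0,0,0,-0.033,1]]' >/dev/null; python3 st.py; done
python3 -m pendant '[[0,0,0,0,0,0,1]]' >/dev/null; python3 st.py
```

```text
Traceback (most recent call last):
  File "st.py", line 4, in <module>
    print('t %.2f az %.2f r %.4f yaw %.2f z %.4f Frad %.1f Ftan %.1f Fz %.1f Tz %.2f'%(o['time'],az,r,o['tcp_rot'][2],o['ee_pos'][2],f[:2]@e,e[0]*f[1]-e[1]*f[0],f[2],o['torque'][2]),'q',o['q'].round(1), 'op',o['opening'].round(4))
                                                                                                                                                                                                                ^^^^^^^^^^^^^^^^^^
AttributeError: 'float' object has no attribute 'round'
Traceback (most recent call last):
  File "st.py", line 4, in <module>
    print('t %.2f az %.2f r %.4f yaw %.2f z %.4f Frad %.1f Ftan %.1f Fz %.1f Tz %.2f'%(o['time'],az,r,o['tcp_rot'][2],o['ee_pos'][2],f[:2]@e,e[0]*f[1]-e[1]*f[0],f[2],o['torque'][2]),'q',o['q'].round(1), 'op',o['opening'].round(4))
                                                                                                                                                                                                                ^^^^^^^^^^^^^^^^^^
AttributeError: 'float' object has no attribute 'round'
Traceback (most recent call last):
  File "st.py", line 4, in <module>
    print('t %.2f az %.2f r %.4f yaw %.2f z %.4f Frad %.1f Ftan %.1f Fz %.1f Tz %.2f'%(o['time'],az,r,o['tcp_rot'][2],o['ee_pos'][2],f[:2]@e,e[0]*f[1]-e[1]*f[0],f[2],o['torque'][2]),'q',o['q'].round(1), 'op',o['opening'].round(4))
                                                                                                                                                                                                                ^^^^^^^^^^^^^^^^^^
AttributeError: 'float' object has no attribute 'round'
```

```bash
sed -i "s/o\['opening'\].round(4)/round(o['opening'],4)/" st.py; python3 st.py
python3 -m pendant '[[-0.0015,-0.029,0,0,0,-0.033,1],[-0.0015,-0.029,0,0,0,-0.033,1]]' >/dev/null; python3 st.py
python3 -m pendant '[[-0.0015,-0.029,0,0,0,-0.033,1],[-0.0015,-0.029,0,0,0,-0.033,1]]' >/dev/null; python3 st.py
python3 -m pendant '[[-0.0015,-0.029,0,0,0,-0.033,1],[-0.0015,-0.029,0,0,0,-0.033,1]]' >/dev/null; python3 st.py
```

```text
t 5.35 az 74.52 r 0.0691 yaw 75.24 z 0.1938 Frad -2.5 Ftan -2.0 Fz -4.8 Tz 0.10 q [ 2.  23.5 28.2 94.4 -0.2 16.7] op 0.0185
t 5.55 az 86.03 r 0.0693 yaw 87.07 z 0.1938 Frad 0.0 Ftan 1.4 Fz -0.8 Tz -0.51 q [ 2.2 21.3 25.3 93.6 -0.2  5.1] op 0.0187
t 5.75 az 98.26 r 0.0695 yaw 99.11 z 0.1938 Frad -1.1 Ftan -0.8 Fz -2.7 Tz -0.39 q [ 2.2 19.1 22.4 93.  -0.1 -6.9] op 0.0193
t 5.95 az 110.60 r 0.0698 yaw 111.17 z 0.1938 Frad -1.4 Ftan 1.1 Fz -1.5 Tz -0.05 q [  1.9  16.9  19.7  92.5  -0.  -19.2] op 0.019
```

```bash
python3 -m pendant '[[-0.0015,-0.029,0,0,0,-0.033,1],[-0.0015,-0.029,0,0,0,-0.033,1],[-0.0015,-0.029,0,0,0,-0.033,1],[-0.0015,-0.029,0,0,0,-0.033,1],[-0.0015,-0.029,0,0,0,-0.033,1],[-0.0015,-0.029,0,0,0,-0.033,1],[-0.0015,-0.029,0,0,0,-0.033,1]]' >/dev/null; python3 st.py
python3 -m pendant '[[-0.001,-0.015,0,0,0,-0.017,1]]' >/dev/null; python3 st.py
python3 -m pendant '[[-0.001,-0.015,0,0,0,-0.017,1]]' >/dev/null; python3 st.py
python3 -m pendant '[[-0.001,-0.015,0,0,0,-0.017,1]]' >/dev/null; python3 st.py
python3 -m pendant '[[-0.001,-0.015,0,0,0,-0.017,1]]' >/dev/null; python3 st.py
python3 -m pendant '[[-0.001,-0.015,0,0,0,-0.017,1]]' >/dev/null; python3 st.py
python3 -m pendant '[[-0.001,-0.015,0,0,0,-0.017,1]]' >/dev/null; python3 st.py
```

```text
t 6.65 az 152.70 r 0.0707 yaw 153.44 z 0.1938 Frad -0.2 Ftan 1.4 Fz -2.5 Tz -0.07 q [ -1.2  11.5  13.2  91.5   0.2 -64.6] op 0.0191
t 6.75 az 155.89 r 0.0708 yaw 156.59 z 0.1938 Frad 2.2 Ftan -1.1 Fz -2.5 Tz -0.03 q [ -1.6  11.3  12.9  91.5   0.3 -68.1] op 0.0184
t 6.85 az 158.90 r 0.0708 yaw 159.64 z 0.1938 Frad 2.9 Ftan -1.3 Fz -3.4 Tz 0.04 q [ -1.9  11.1  12.8  91.6   0.3 -71.6] op 0.0191
t 6.95 az 161.91 r 0.0709 yaw 162.68 z 0.1938 Frad 2.8 Ftan -0.3 Fz -2.0 Tz -0.03 q [ -2.3  11.   12.6  91.6   0.4 -75. ] op 0.0189
t 7.05 az 164.91 r 0.0709 yaw 165.73 z 0.1938 Frad 2.1 Ftan -0.3 Fz -2.1 Tz -0.04 q [ -2.6  10.9  12.5  91.6   0.4 -78.4] op 0.0192
t 7.15 az 167.91 r 0.0710 yaw 168.77 z 0.1938 Frad 3.2 Ftan -0.6 Fz -2.4 Tz -0.01 q [ -3.   10.9  12.5  91.7   0.4 -81.8] op 0.0189
t 7.25 az 170.91 r 0.0710 yaw 171.82 z 0.1938 Frad 2.7 Ftan 0.4 Fz -2.3 Tz -0.05 q [ -3.4  10.8  12.4  91.7   0.4 -85.2] op 0.0191
```

```bash
for i in 1; do :; done
python3 -m pendant '[[-0.001,-0.015,0,0,0,-0.017,1]]' >/dev/null; python3 st.py
python3 -m pendant '[[-0.001,-0.015,0,0,0,-0.017,1]]' >/dev/null; python3 st.py
python3 -m pendant '[[-0.001,-0.015,0,0,0,-0.017,1]]' >/dev/null; python3 st.py
python3 -m pendant '[[-0.001,-0.015,0,0,0,-0.017,1]]' >/dev/null; python3 st.py
python3 -m pendant '[[-0.001,-0.015,0,0,0,-0.017,1]]' >/dev/null; python3 st.py
```

```text
t 7.35 az 173.70 r 0.0711 yaw 174.87 z 0.1938 Frad 3.5 Ftan -3.8 Fz -1.3 Tz -0.28 q [ -3.7  10.9  12.4  91.8   0.5 -88.6] op 0.0187
t 7.45 az 176.68 r 0.0711 yaw 177.89 z 0.1938 Frad 2.8 Ftan -0.8 Fz -2.3 Tz -0.22 q [ -4.1  10.9  12.5  91.8   0.5 -92. ] op 0.0188
t 7.55 az 179.80 r 0.0712 yaw -179.08 z 0.1938 Frad 3.4 Ftan -0.2 Fz -1.5 Tz -0.04 q [ -4.5  11.   12.6  91.9   0.5 -95.4] op 0.0188
t 7.65 az -177.06 r 0.0712 yaw -176.04 z 0.1938 Frad 3.1 Ftan -0.7 Fz -1.7 Tz 0.18 q [ -4.8  11.1  12.7  92.    0.5 -98.8] op 0.0193
t 7.75 az -174.06 r 0.0712 yaw -172.98 z 0.1938 Frad 2.8 Ftan -5.1 Fz -2.7 Tz 0.05 q [  -5.2   11.2   12.9   92.     0.5 -102.2] op 0.0188
```

```bash
python3 -m pendant '[[-0.001,0.014,0,0,0,0.016,1],[-0.001,0.013,0,0,0,0.015,1],[0,0,0,0,0,0,1]]' >/dev/null; python3 st.py
python3 -m pendant '[[0,0,0,0,0,0,0],[0,0,0,0,0,0,0],[0,0,0,0,0,0,0],[0,0,0,0,0,0,0]]' >/dev/null; python3 st.py
python3 - <<'E'
from h import *
cv2.imwrite('pics/w3.png',cv2.cvtColor(bot.camera('wrist'),cv2.COLOR_RGB2BGR))
E
```

```text
t 8.05 az -179.96 r 0.0712 yaw -178.99 z 0.1938 Frad 3.0 Ftan -2.2 Fz -1.1 Tz 0.20 q [ -4.5  11.2  12.8  92.1   0.6 -95.6] op 0.0186
t 8.45 az -179.50 r 0.0700 yaw -179.09 z 0.1950 Frad 0.0 Ftan 0.3 Fz -1.3 Tz -0.00 q [ -4.6  11.2  13.   92.1   0.6 -95.5] op 0.0757
```

View pics/w3.png

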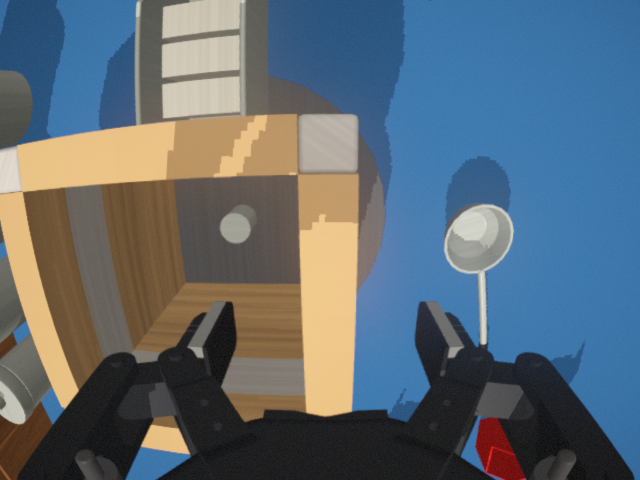

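```bash
python3 -m pendant '[[0,0,-0.12,0,0,0,0],[0,0,-0.18,0,0,0,0],[0,0,-0.18,0,0,0,0],[0,0,-0.1,0,0,0,0],[0,0,0,0,0,0,0]]'; python3 st.py
python3 - <<'E'
from h import *
c=cal('wrist')
for n in ['wrist','scene','side']:
    cv2.imwrite(f'pics/{n}4.png',cv2.cvtColor(bot.camera(n),cv2.COLOR_RGB2BGR))
E
```

```text
time: 9.0
ee_pos: [0.5944, -0.0467, 0.3439]
tcp_rot: [179.4, -0.4, -179.1]
wrist_force: [-0.1, -0.8, 0.1]
opening: 0.0856
t 9.00 az -177.85 r 0.0707 yaw -179.13 z 0.3439 Frad 0.1 Ftan 0.8 Fz 0.1 Tz -0.02 q [ -4.8  17.3  37.3 110.5   0.6 -95.6] op 0.0856
```

View pics/wrist4.png

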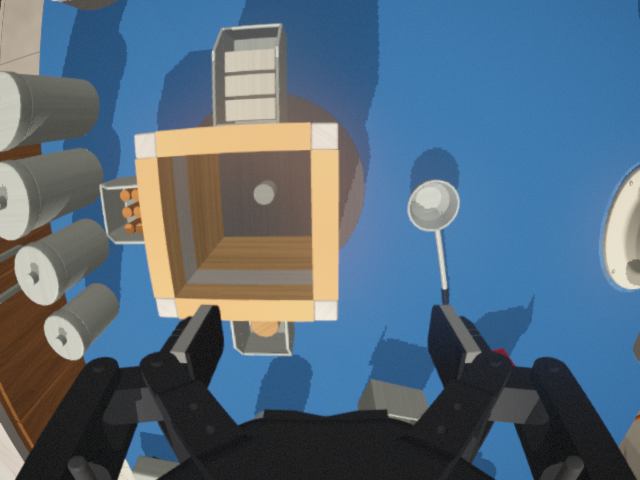

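View pics/scene4.png

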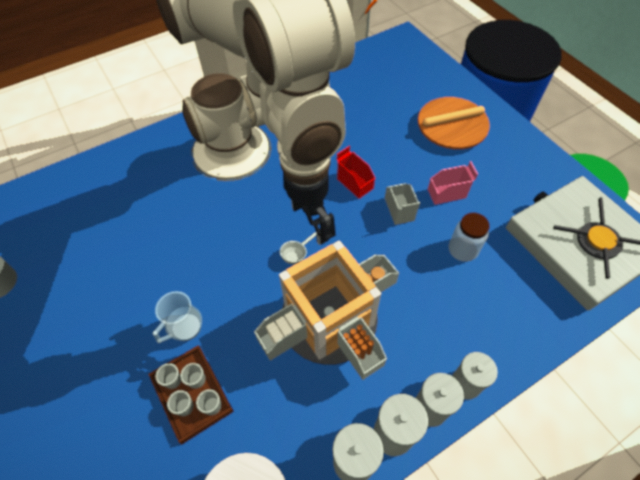

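Run:
```python
from h import *
square('wrist',[(135,134),(338,122),(338,320),(159,317)],.215)
crop('pics/scene4.png',240,225,400,345,'pics/s_t4.png',5)
crop('pics/side4.png',220,160,350,290,'pics/d_t4.png',4.6)
```

```text
centre [ 0.6603 -0.0459] sides [0.1546 0.1565 0.1564 0.1563] ang mod90 [1.3  1.37 1.25 0.71]
```

View pics/s_t4.png

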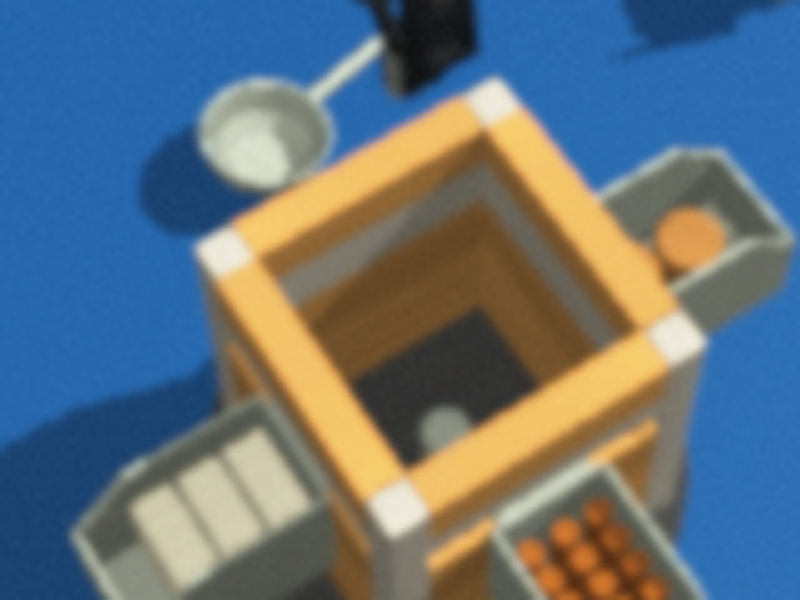

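View pics/d_t4.png

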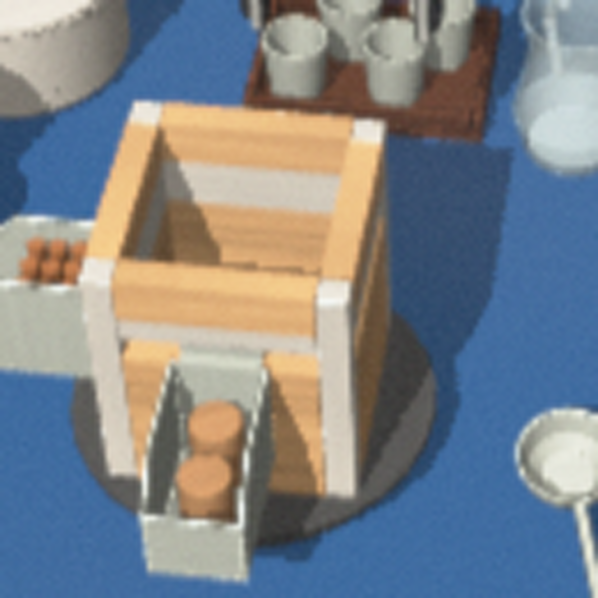

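Run:
```python
from h import *
S=lambda u,v:(240+u/5-.4,225+v/5-.4)
D=lambda u,v:(220+u/4.6-.4,160+v/4.6-.4)
square('scene',[S(497,76),S(708,342),S(395,515),S(194,245)],.215)
square('side',[D(386,120),D(352,288),D(82,264),D(132,102)],.215)
```

```text
centre [ 0.6616 -0.042 ] sides [0.1591 0.1529 0.1523 0.1587] ang mod90 [ 1.43 88.52  3.67  1.15]
centre [ 0.6632 -0.0494] sides [0.1473 0.16   0.1441 0.16  ] ang mod90 [1.51 1.13 1.51 2.27]
```

```bash
cat > corr.py <<'E'
import numpy as np
from scipy.optimize import minimize
# hook outline pts (bin_hook frame), sampled; solids of the board in the groove frame
def seg(a,b,n): return [np.array(a)+(np.array(b)-np.array(a))*t for t in np.linspace(0,1,n)]
V=[(0,0),(10,0),(10,25),(7,25),(7,3),(0,3)]
pts=np.array(sum([seg(V[i],V[(i+1)%6],14) for i in range(6)],[]) + seg((0,0),(0,-76),10))
B=[(0,80,-150,0),(0,3,18,34),(17,80,0,65),(0,80,34,65)]
def sd(p):
    d=np.full(len(p),1e9)
    for x0,x1,z0,z1 in B:
        dx=np.maximum(x0-p[:,0],p[:,0]-x1); dz=np.maximum(z0-p[:,1],p[:,1]-z1)
        d=np.minimum(d,np.where((dx>0)&(dz>0),np.hypot(dx,dz),np.maximum(dx,dz)))
    return d.min()
def clr(hx,hz,th):
    t=np.radians(th); R=np.array([[np.cos(t),np.sin(t)],[-np.sin(t),np.cos(t)]])
    return sd(pts@R.T+[hx,hz])
if __name__=='__main__':
  for th in [44,40,38,34]:
    for hx in [-26,-24,-20,-16,-12,-10,-8,-6,-4]:
        c=[(clr(hx,z,th),z) for z in np.arange(-8,16,.5)]; m=max(c); print(th,hx,'z %.1f clr %.1f'%(m[1],m[0]),end=' | ')
    print()
  for th in range(44,-1,-4):
    best=max((clr(hx,hz,th),hx,hz) for hx in np.arange(-14,1,.5) for hz in np.arange(-2,14,.5) if hx>-9.5 or th>36)
    print(th,best)
    print('    ',[(hx,)+tuple(np.round(max((clr(hx,z,th),z) for z in np.arange(-2,14,.5)),1)) for hx in [-12,-10,-8,-6,-5,-4,-3,-2,-1]])
E
python3 corr.py
```

```text
44 -26 z -1.5 clr 7.3 | 44 -24 z -1.5 clr 6.2 | 44 -20 z 0.0 clr 4.4 | 44 -16 z 3.0 clr 3.7 | 44 -12 z 7.0 clr 3.5 | 44 -10 z 11.0 clr 2.4 | 44 -8 z 15.5 clr 0.4 | 44 -6 z 15.5 clr -1.6 | 44 -4 z 15.5 clr -3.6 | 
40 -26 z -3.0 clr 7.8 | 40 -24 z -3.0 clr 6.5 | 40 -20 z -1.5 clr 4.4 | 40 -16 z 1.5 clr 3.1 | 40 -12 z 6.0 clr 3.1 | 40 -10 z 8.5 clr 3.1 | 40 -8 z 13.5 clr 1.3 | 40 -6 z 15.5 clr -0.7 | 40 -4 z 15.5 clr -2.7 | 
38 -26 z -4.0 clr 8.0 | 38 -24 z -3.5 clr 6.8 | 38 -20 z -2.0 clr 4.5 | 38 -16 z 0.5 clr 2.8 | 38 -12 z 5.5 clr 3.0 | 38 -10 z 8.0 clr 2.8 | 38 -8 z 12.5 clr 1.7 | 38 -6 z 15.5 clr -0.3 | 38 -4 z 15.5 clr -2.3 | 
34 -26 z -5.0 clr 8.6 | 34 -24 z -5.0 clr 7.1 | 34 -20 z -3.5 clr 4.7 | 34 -16 z -1.5 clr 2.5 | 34 -12 z 4.0 clr 2.2 | 34 -10 z 7.0 clr 2.2 | 34 -8 z 9.0 clr 2.7 | 34 -6 z 15.5 clr 0.7 | 34 -4 z 15.5 clr -1.3 | 
44 (np.float64(3.624914936439729), np.float64(-13.0), np.float64(6.0))
     [(-12, np.float64(3.5), np.float64(7.0)), (-10, np.float64(2.4), np.float64(11.0)), (-8, np.float64(0.4), np.float64(13.5)), (-6, np.float64(-1.6), np.float64(13.5)), (-5, n
[... 4392 characters left out ...]
64(-0.6), np.float64(10.0)), (-6, np.float64(-0.6), np.float64(0.5)), (-5, np.float64(0.3), np.float64(1.5)), (-4, np.float64(1.1), np.float64(3.0)), (-3, np.float64(2.1), np.float64(3.0)), (-2, np.float64(2.6), np.float64(6.5)), (-1, np.float64(1.6), np.float64(7.5))]
0 (np.float64(2.0), np.float64(-2.0), np.float64(7.0))
     [(-12, np.float64(2.0), np.float64(13.5)), (-10, np.float64(0.0), np.float64(13.5)), (-8, np.float64(-1.0), np.float64(10.0)), (-6, np.float64(-1.0), np.float64(10.0)), (-5, np.float64(-1.0), np.float64(10.0)), (-4, np.float64(0.0), np.float64(9.0)), (-3, np.float64(1.0), np.float64(8.0)), (-2, np.float64(2.0), np.float64(7.0)), (-1, np.float64(1.0), np.float64(8.0))]
```

Run:
```python
from h import *
for uv,z in [((478,180),.05),((545,145),.079),((690,145),.079),((690,250),.079),((712,128),.104),((722,240),.104),((482,338),0),((685,335),0)]:
    print('red',onz('side',(270+uv[0]/5.3,300+uv[1]/5.3),z).round(3))
plan([.47,.25,.36],[180,0,71],14)
```

```text
red [0.38  0.241 0.05 ]
red [0.349 0.235 0.079]
red [0.28  0.226 0.079]
red [0.277 0.284 0.079]
red [0.272 0.231 0.104]
red [0.265 0.292 0.104]
red [0.37  0.299 0.   ]
red [0.271 0.283 0.   ]
row x14: [0.1028, 0.0318, -0.0049, -0.0001, -0.0004, 0.0436]  step mm 26.9 deg 7.85
```

```bash
python3 -m pendant '[[0.103,0.032,-0.005,0,0,0.044,0],[0.103,0.032,-0.005,0,0,0.044,0],[0.103,0.032,-0.005,0,0,0.044,0],[0.103,0.032,-0.005,0,0,0.044,0],[0.103,0.032,-0.005,0,0,0.044,0],[0.103,0.032,-0.005,0,0,0.044,0],[0.103,0.032,-0.005,0,0,0.044,0],[0.103,0.032,-0.005,0,0,0.044,0],[0.103,0.032,-0.005,0,0,0.044,0],[0.103,0.032,-0.005,0,0,0.044,0],[0.103,0.032,-0.005,0,0,0.044,0],[0.103,0.032,-0.005,0,0,0.044,0]]'
python3 - <<'E'
from h import *
plan([.47,.25,.36],[180,0,71],3)
E
```

```text
time: 10.35
ee_pos: [0.4476, 0.2088, 0.3381]
tcp_rot: [-177.6, -0.1, 81.8]
wrist_force: [0.7, -1.4, 0.0]
opening: 0.0853
row x3: [0.06, 0.0172, -0.0297, -0.0045, 0.0002, 0.02]  step mm 17.3 deg 3.68
```

Run:
```python
from h import *
plan([.43,.30,.35],[180,0,71],3)
```

```text
row x3: [0.1144, -0.0483, -0.0145, -0.0045, 0.0002, 0.02]  step mm 31.3 deg 3.68
```

```bash
python3 -m pendant '[[0.114,-0.048,-0.015,-0.0045,0,0.02,0],[0.114,-0.048,-0.015,-0.0045,0,0.02,0],[0.114,-0.048,-0.015,-0.0045,0,0.02,0],[0,0,0,0,0,0,0]]'
python3 - <<'E'
from h import *
c=cal('wrist'); print(c[1],bot.get_obs()['q'])
cv2.imwrite('pics/w5.png',cv2.cvtColor(bot.camera('wrist'),cv2.COLOR_RGB2BGR))
crop('pics/w5.png',200,80,480,290,'pics/w5c.png',2.85)
E
```

```text
time: 10.75
ee_pos: [0.429, 0.305, 0.3417]
tcp_rot: [-179.6, 0.6, 70.3]
wrist_force: [-0.6, 1.3, 0.1]
opening: 0.0859
[0.35823854 0.33227485 0.48448514] [ 3.54511384e+01  6.73971385e+00  2.46328656e+01  1.08626504e+02
 -7.07970162e-02  5.51573849e+01]
```

View pics/w5.png

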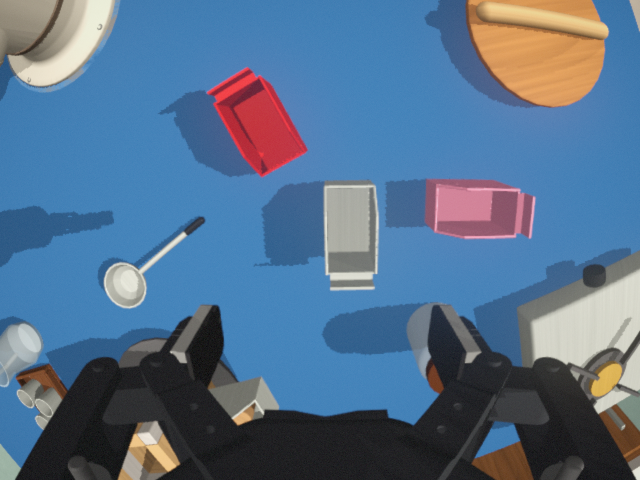

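View pics/w5c.png

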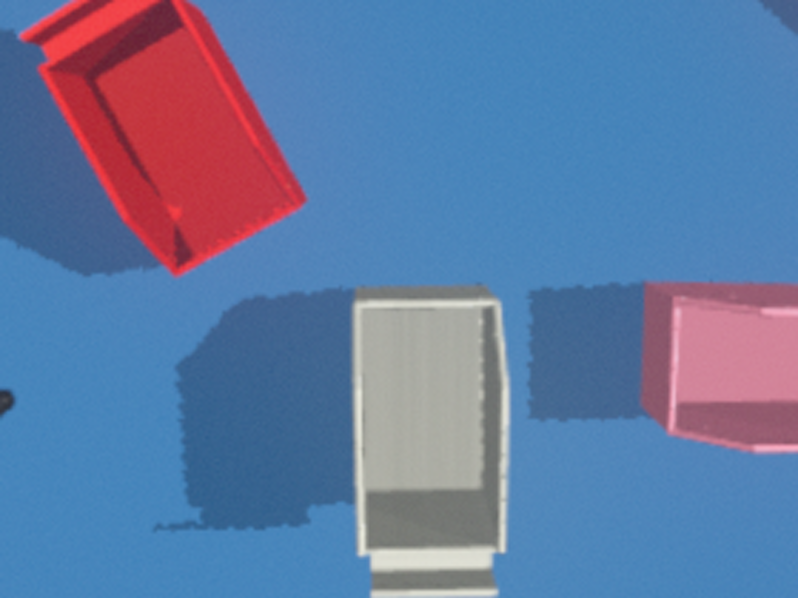

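Run:
```python
from h import *
C=lambda u,v:(200+u/2.85-.3,80+v/2.85-.3)
bl,br=onz('wrist',C(358,555),.079),onz('wrist',C(505,552),.079)
fl,fr=onz('wrist',C(354,301),.05),onz('wrist',C(498,300),.05)
gl,gr=onz('wrist',C(356,289),.0),onz('wrist',C(490,287),.0)
for p in (bl,br,fl,fr,gl,gr): print(p.round(4))
b,f,g=(bl+br)/2,(fl+fr)/2,(gl+gr)/2
for a in (f,g):
    d=(b-a)[:2]; print('len',np.linalg.norm(d),'az',np.degrees(np.arctan2(d[1],d[0])),'mid',((b+a)/2)[:2])
print('widths',[np.linalg.norm((p-q)[:2]) for p,q in((bl,br),(fl,fr),(gl,gr))],[np.degrees(np.arctan2(*(q-p)[1::-1])) for p,q in((bl,br),(fl,fr),(gl,gr))])
```

```text
[0.5122 0.2706 0.079 ]
[0.5314 0.3284 0.079 ]
[0.4166 0.3027 0.05  ]
[0.4359 0.3592 0.05  ]
[0.4184 0.3022 0.    ]
[0.4378 0.3608 0.    ]
len 0.10059514436404962 az -18.19529203025659 mid [0.474036   0.31525205]
len 0.09903545570700269 az -18.837711901095048 mid [0.47495317 0.315535  ]
widths [np.float64(0.06090711699791613), np.float64(0.05970395940412163), np.float64(0.06178720206498428)] [np.float64(71.61296447918404), np.float64(71.1985142013414), np.float64(71.66305257875749)]
```

```bash
cat >> h.py <<'E'
TAU=45.; GP=np.array([.003,0,.062])
def tool_in_bin(tau=TAU,gp=GP):
    s,c=np.sin(np.radians(tau)),np.cos(np.radians(tau))
    Rg=np.array([[0,c,s],[1,0,0],[0,s,-c]]); return Rg, gp+Rg[:,2]*bot.pinch_z
def bin_R(beta,th):  # front tipped up by th: bin z leans to +x
    return R.from_euler('z',beta,degrees=True).as_matrix()@R.from_euler('y',th,degrees=True).as_matrix()
def tool_for_bin(origin,beta,th,back=0.,G=None):
    Rg,tg=G or tool_in_bin(); B=bin_R(beta,th); Rt=B@Rg
    p=np.array(origin)+B@tg-Rt[:,2]*back
    return p,R.from_matrix(Rt).as_euler('xyz',degrees=True)
BO=np.array([.4745,.316,0.]); BB=-18.5
E
python3 - <<'E'
from h import *
for b in (.11,0):
    p,r=tool_for_bin(BO,BB,0,b); print(p.round(4),r.round(1)); plan(p,r,8)
E
```

```text
[0.4161 0.3355 0.1266] [135.    0.   71.5]
row x8: [0.0133, -0.0477, 0.1, -0.0315, 0.0008, -0.0006]  step mm 27.9 deg 5.68
[0.4899 0.3109 0.0488] [135.    0.   71.5]
row x8: [0.014, -0.0234, 0.1509, -0.0315, 0.0008, -0.0006]  step mm 38.3 deg 5.68
```

```bash
python3 -m pendant '[[0.013,-0.048,0.1,-0.0315,0.001,0,0],[0.013,-0.048,0.1,-0.0315,0.001,0,0],[0.013,-0.048,0.1,-0.0315,0.001,0,0],[0.013,-0.048,0.1,-0.0315,0.001,0,0],[0.013,-0.048,0.1,-0.0315,0.001,0,0],[0.013,-0.048,0.1,-0.0315,0.001,0,0],[0,0,0,0,0,0,0]]'
python3 - <<'E'
from h import *
print(bot.get_obs()['q'].round(1))
p,r=tool_for_bin(BO,BB,0,.11); plan(p,r,3)
E
```

```text
time: 11.5
ee_pos: [0.4046, 0.3239, 0.1648]
tcp_rot: [145.2, 0.4, 70.6]
wrist_force: [-0.6, -0.2, -0.6]
opening: 0.0851
[ 56.4 -12.  -19.2  73.4 -33.6  72.9]
row x3: [0.0199, -0.0241, 0.0459, -0.019, 0.0016, -0.0008]  step mm 13.9 deg 3.43
```

```bash
python3 -m pendant '[[0.02,-0.024,0.046,-0.019,0.0015,-0.001,0],[0.02,-0.024,0.046,-0.019,0.0015,-0.001,0],[0.02,-0.024,0.046,-0.019,0.0015,-0.001,0],[0,0,0,0,0,0,0]]'
python3 - <<'E'
from h import *
print(bot.get_obs()['q'].round(1))
p,r=tool_for_bin(BO,BB,0,.11); plan(p,r,1)
p,r=tool_for_bin(BO,BB,0,0); plan(p,r,5)
cv2.imwrite('pics/w6.png',cv2.cvtColor(bot.camera('wrist'),cv2.COLOR_RGB2BGR))
cv2.imwrite('pics/d6.png',cv2.cvtColor(bot.camera('side'),cv2.COLOR_RGB2BGR))
crop('pics/d6.png',270,260,470,410,'pics/d6c.png',4)
E
```

```text
time: 11.9
ee_pos: [0.4181, 0.3333, 0.1283]
tcp_rot: [135.1, 0.2, 71.5]
wrist_force: [-0.0, 0.1, -0.2]
opening: 0.0851
[ 60.2 -10.9 -26.   64.  -43.8  74.3]
row x1: [0.0062, -0.0123, -0.0022, -0.0006, 0.0007, 0.0006]  step mm 3.5 deg 0.20
row x5: [0.0014, -0.0024, 0.0876, -0.0001, 0.0001, 0.0001]  step mm 21.9 deg 0.04
```

View pics/w6.png

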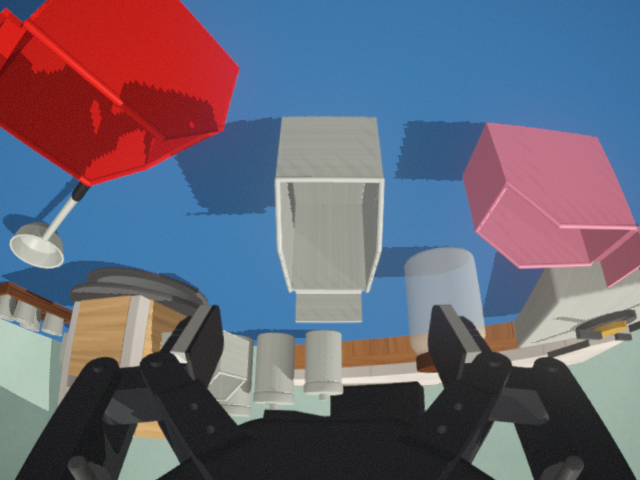

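View pics/d6c.png

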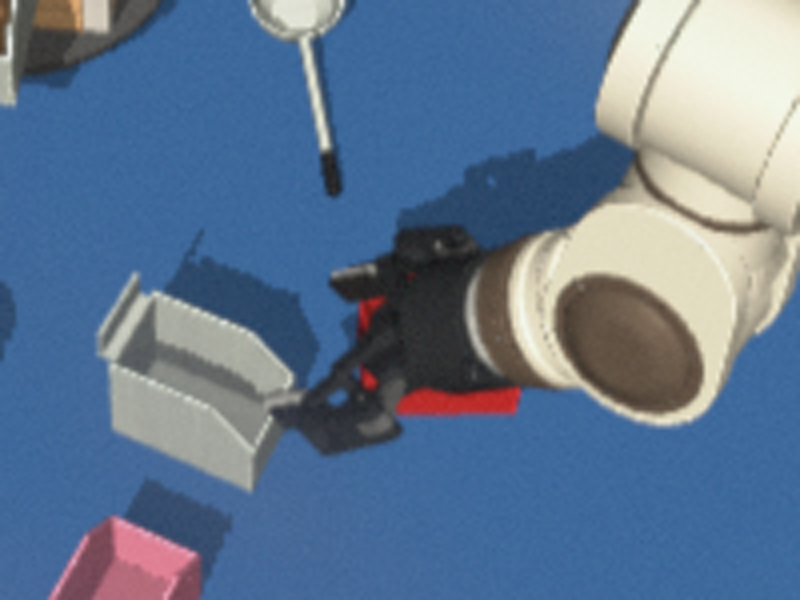

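```bash
sed -i 's/^TAU=45.; GP=.*/TAU=40.; GP=np.array([.000,0,.062])/' h.py
python3 - <<'E'
from h import *
p,r=tool_for_bin(BO,BB,0,.08); plan(p,r,2)
p,r=tool_for_bin(BO,BB,0,0); plan(p,r,6)
E
```

```text
row x2: [0.0009, -0.0031, 0.0588, 0.0135, -0.0, -0.0003]  step mm 14.7 deg 2.44
row x6: [0.0003, -0.0034, 0.0729, 0.0045, -0.0, -0.0001]  step mm 18.2 deg 0.81
```

```bash
python3 -m pendant '[[0.001,-0.003,0.059,0.0135,0,0,0],[0.001,-0.003,0.059,0.0135,0,0,0],[0,0,0,0,0,0,0]]'
python3 - <<'E'
from h import *
p,r=tool_for_bin(BO,BB,0,0); plan(p,r,4)
E
```

```text
time: 12.3
ee_pos: [0.4397, 0.3294, 0.1144]
tcp_rot: [140.4, -0.5, 71.4]
wrist_force: [0.5, 0.2, -0.1]
opening: 0.0854
row x4: [-0.0019, -0.0048, 0.0828, -0.0006, -0.0004, -0.0006]  step mm 20.7 deg 0.16
```

```bash
python3 -m pendant '[[-0.002,-0.005,0.083,0,0,0,0],[-0.002,-0.005,0.083,0,0,0,0],[-0.002,-0.005,0.083,0,0,0,0],[-0.002,-0.005,0.08,0,0,0,0],[0,0,0,0,0,0,0]]'
python3 - <<'E'
from h import *
p,r=tool_for_bin(BO,BB,0,0); plan(p,r,1)
cv2.imwrite('pics/w7.png',cv2.cvtColor(bot.camera('wrist'),cv2.COLOR_RGB2BGR))
E
```

```text
time: 12.8
ee_pos: [0.4901, 0.3137, 0.0564]
tcp_rot: [140.3, -1.1, 71.1]
wrist_force: [-0.1, 0.2, -0.8]
opening: 0.0854
row x1: [-0.0118, -0.0328, 0.018, -0.0019, -0.0033, -0.0055]  step mm 9.8 deg 1.20
```

View pics/w7.png

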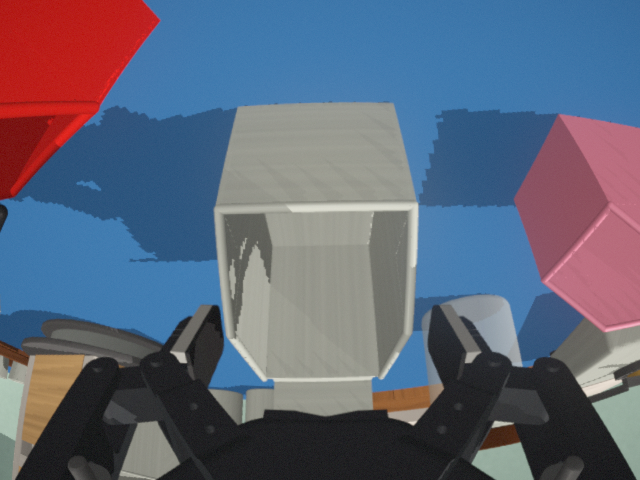

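```bash
python3 -m pendant '[[-0.007,-0.017,0.009,-0.001,-0.0015,-0.003,0],[-0.007,-0.017,0.009,-0.001,-0.0015,-0.003,0],[0,0,0,0,0,0,0]]'
python3 - <<'E'
from h import *
p,r=tool_for_bin(BO,BB,0,0); plan(p,r,1)
E
```

```text
time: 13.15
ee_pos: [0.4855, 0.3138, 0.0525]
tcp_rot: [139.8, -0.2, 71.7]
wrist_force: [0.6, 0.3, 0.7]
opening: 0.0852
row x1: [-0.0059, -0.0096, 0.017, 0.0009, -0.0015, -0.0]  step mm 5.1 deg 0.31
```

```bash
python3 -m pendant '[[-0.006,-0.01,0.017,0,-0.001,0,0],[0,0,0,0,0,0,0.5],[0,0,0,0,0,0,1],[0,0,0,0,0,0,1],[0,0,0,0,0,0,1],[0,0,0,0,0,0,1],[0,0,0,0,0,0,1]]' 60
python3 - <<'E'
from h import *
c=cal('wrist'); o=bot.get_obs()
Rt=rot(o['tcp_rot']); B=bin_R(BB,0)
print('G in bin mm',1000*(B.T@(np.array(o['ee_pos'])-BO)), 'gp',1000*(B.T@(np.array(o['ee_pos'])-Rt[:,2]*bot.pinch_z-BO)))
print(o['wrist_force'],o['torque'])
cv2.imwrite('pics/w8.png',cv2.cvtColor(bot.camera('wrist'),cv2.COLOR_RGB2BGR))
E
```

```text
time: 13.85
ee_pos: [0.4854, 0.3132, 0.0484]
tcp_rot: [139.8, -0.1, 71.6]
wrist_force: [-0.3, 0.3, 0.6]
opening: 0.0596
G in bin mm [11.24540556  0.77279851 48.36979609] gp [-0.82194565  0.71383687 62.65494777]
[-0.2643814   0.34621295  0.57606503] [ 0.2461291   0.62711553 -0.03568608]
```

View pics/w8.png

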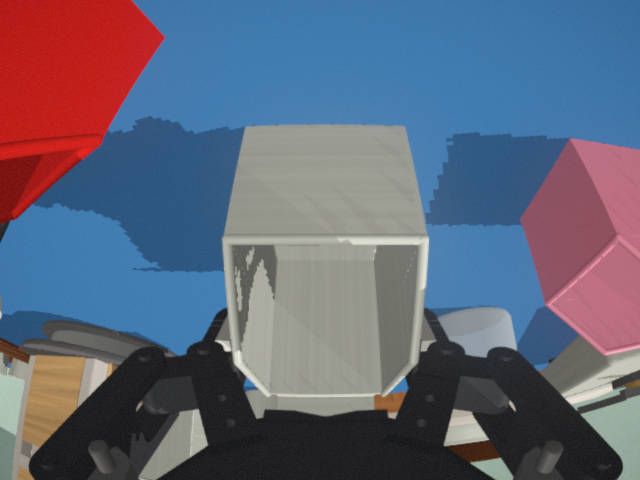

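Run:
```python
from h import *
P=[onz('wrist',u,z) for u,z in [((223,238),.05),((428,238),.05),((244,125),0),((407,125),0)]]
for p in P: print(p.round(4))
e=np.array([np.cos(np.radians(BB)),np.sin(np.radians(BB))])
for a,b in ((0,1),(2,3)):
    m=(P[a]+P[b])[:2]/2; d=(P[b]-P[a])[:2]; print('origin',m+.05*e,'w',np.linalg.norm(d),'az',np.degrees(np.arctan2(d[1],d[0]))-90)
```

```text
[0.4175 0.3042 0.05  ]
[0.4368 0.3612 0.05  ]
[0.4168 0.3041 0.    ]
[0.4362 0.362  0.    ]
origin [0.47457049 0.31683963] w 0.060173318137749225 az -18.625968538915075
origin [0.47390484 0.31717282] w 0.06110286879654276 az -18.529404969880815
```

```bash
cat >> h.py <<'E'
_s,_c=np.sin(np.radians(40.2)),np.cos(np.radians(40.2))
G1=(np.array([[0,_c,_s],[1,0,0],[0,_s,-_c]]),np.array([.0116,0,.0484]))
GR=np.array([.5838,-.0465,.150]); GB=1.3
HK=np.array([.05,0,.076])
def hang(hx,hz,th,hy=0.,N=1,G=G1):
    """hook at (hx,hy,hz) mm in the groove frame, front tipped by th"""
    h=GR+R.from_euler('z',GB,degrees=True).as_matrix()@(np.array([hx,hy,hz])/1000)
    p,r=tool_for_bin(h-bin_R(GB,th)@HK,GB,th,G=G); print((hx,hz,th),'tcp',p.round(4),r.round(1),end=' '); plan(p,r,N)
def where(G=G1):
    o=bot.get_obs(); Rt=rot(o['tcp_rot']); B=Rt@G[0].T; org=np.array(o['ee_pos'])-B@G[1]
    h=R.from_euler('z',-GB,degrees=True).as_matrix()@(org+B@HK-GR)*1000
    th=np.degrees(np.arctan2(-B[2,0],1)); th=np.degrees(np.arcsin(B[2,0]*-1))
    print('t %.2f hook in groove mm'%o['time'],h.round(1),'tip %.1f yaw %.1f lean %.1f'%(-np.degrees(np.arcsin(-B[2,0])) ,np.degrees(np.arctan2(B[1,0],B[0,0])),np.degrees(np.arcsin(B[2,1]))),'F',o['wrist_force'].round(1),'T',o['torque'].round(2),'op %.4f'%o['opening'])
E
python3 -m pendant '[[0,0.04,-0.05,0,0,0,1],[0,0.08,-0.1,0,0,0,1],[0,0.08,-0.1,0,0,0,1],[0,0,0,0,0,0,1]]'
python3 - <<'E'
from h import *
where(); print(bot.get_obs()['q'].round(1))
hang(-120,60,0,N=12)
hang(-120,60,40,N=12)
E
```

```text
time: 14.3
ee_pos: [0.4821, 0.3123, 0.128]
tcp_rot: [140.0, 0.2, 71.6]
wrist_force: [0.4, 1.6, -1.1]
opening: 0.0592
t 14.30 hook in groove mm [-57.2 348.2   5.5] tip -0.2 yaw -18.4 lean -0.2 F [ 0.4  1.6 -1.1] T [0.32 0.75 0.02] op 0.0592
[ 50.2  -9.9 -23.8  59.2 -36.8  62.9]
(-120, 60, 0) tcp [ 0.4254 -0.0501  0.1824] [139.8   0.   91.3] row x12: [-0.1229, 0.0123, -0.0131, -0.0001, 0.0059, -0.0069]  step mm 31.1 deg 1.64
(-120, 60, 40) tcp [ 0.4167 -0.0503  0.2135] [179.8   0.   91.3] row x12: [-0.1245, 0.008, -0.0252, 0.0182, 0.0033, -0.0087]  step mm 31.8 deg 3.68
```

```bash
sed -i "s/-np.degrees(np.arcsin(-B\[2,0\]))/np.degrees(np.arcsin(-B[2,0]))/" h.py
python3 -m pendant '[[-0.124,0.008,-0.025,0.018,0.0033,-0.0085,1],[-0.124,0.008,-0.025,0.018,0.0033,-0.0085,1],[-0.124,0.008,-0.025,0.018,0.0033,-0.0085,1],[-0.124,0.008,-0.025,0.018,0.0033,-0.0085,1],[-0.124,0.008,-0.025,0.018,0.0033,-0.0085,1],[-0.124,0.008,-0.025,0.018,0.0033,-0.0085,1],[-0.124,0.008,-0.025,0.018,0.0033,-0.0085,1],[-0.124,0.008,-0.025,0.018,0.0033,-0.0085,1],[-0.124,0.008,-0.025,0.018,0.0033,-0.0085,1],[-0.124,0.008,-0.025,0.018,0.0033,-0.0085,1],[-0.124,0.008,-0.025,0.018,0.0033,-0.0085,1],[-0.124,0.008,-0.025,0.018,0.0033,-0.0085,1]]'
python3 - <<'E'
from h import *
where(); print(bot.get_obs()['q'].round(1))
hang(-100,20,40,N=3)
E
```

```text
time: 15.5
ee_pos: [0.4126, -0.0595, 0.2059]
tcp_rot: [-179.1, -0.5, 92.1]
wrist_force: [1.1, 0.3, -1.0]
opening: 0.0591
t 15.50 hook in groove mm [-124.4   -8.4   51.4] tip 41.1 yaw 2.5 lean 0.5 F [ 1.1  0.3 -1. ] T [ 0.02 -0.12 -0.02] op 0.0591
[ -8.4 -12.6  -9.4  94.2   0.3 -10.5]
(-100, 20, 40) tcp [ 0.4367 -0.0498  0.1735] [179.8   0.   91.3] row x3: [0.0116, 0.033, 0.0429, -0.0021, -0.0009, 0.0015]  step mm 13.8 deg 0.50
```

```bash
python3 -m pendant '[[0.012,0.033,0.043,-0.002,-0.001,0.0015,1],[0.012,0.033,0.043,-0.002,-0.001,0.0015,1],[0.012,0.033,0.043,-0.002,-0.001,0.0015,1],[0,0,0,0,0,0,1]]' >/dev/null
python3 - <<'E'
from h import *
where(); print(bot.get_obs()['q'].round(1))
for n in ['wrist','scene','side']:
    cv2.imwrite(f'pics/{n}9.png',cv2.cvtColor(bot.camera(n),cv2.COLOR_RGB2BGR))
crop('pics/side9.png',220,150,420,300,'pics/d9c.png',4)
crop('pics/scene9.png',200,180,400,330,'pics/s9c.png',4)
hang(-40,-5,40,N=4)
E
```

```text
t 15.90 hook in groove mm [-98.5  -2.6  14. ] tip 40.3 yaw 0.9 lean -0.1 F [-1.   0.5 -2.2] T [ 0.04 -0.02  0.04] op 0.0592
[ -6.7 -10.6 -11.9  88.8  -0.1  -7.6]
(-40, -5, 40) tcp [ 0.4967 -0.0485  0.1485] [179.8   0.   91.3] row x4: [0.0029, 0.0585, 0.0218, -0.0003, 0.0001, -0.0005]  step mm 15.6 deg 0.10
```

View pics/wrist9.png

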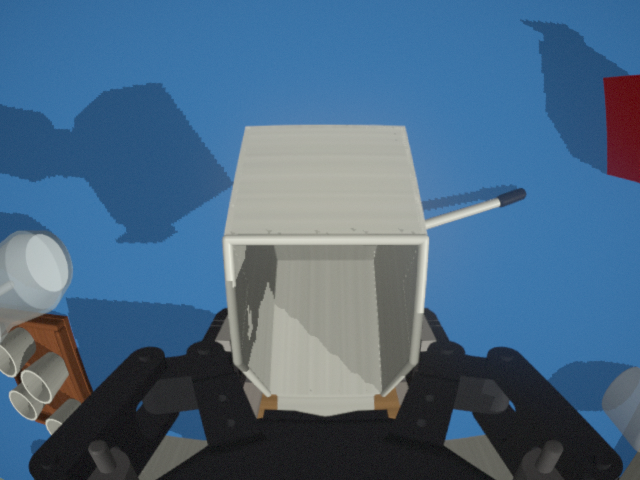

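View pics/d9c.png

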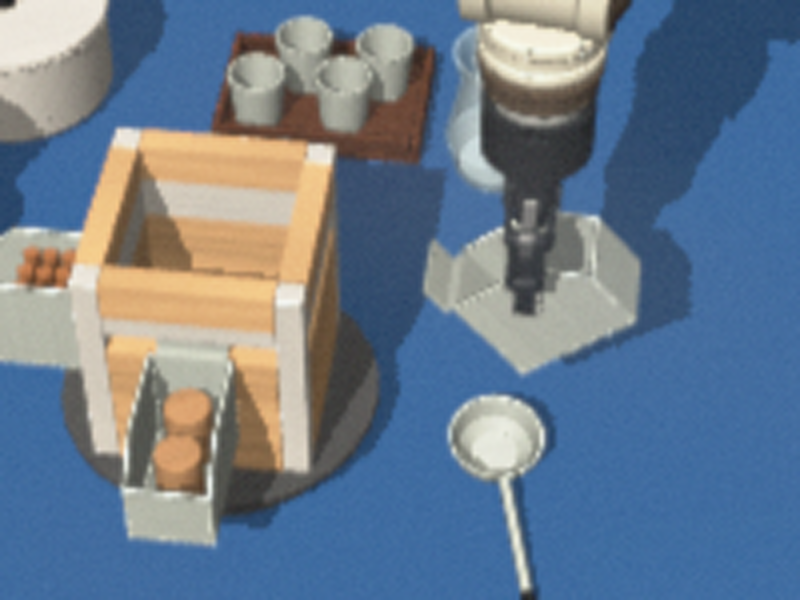

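View pics/s9c.png

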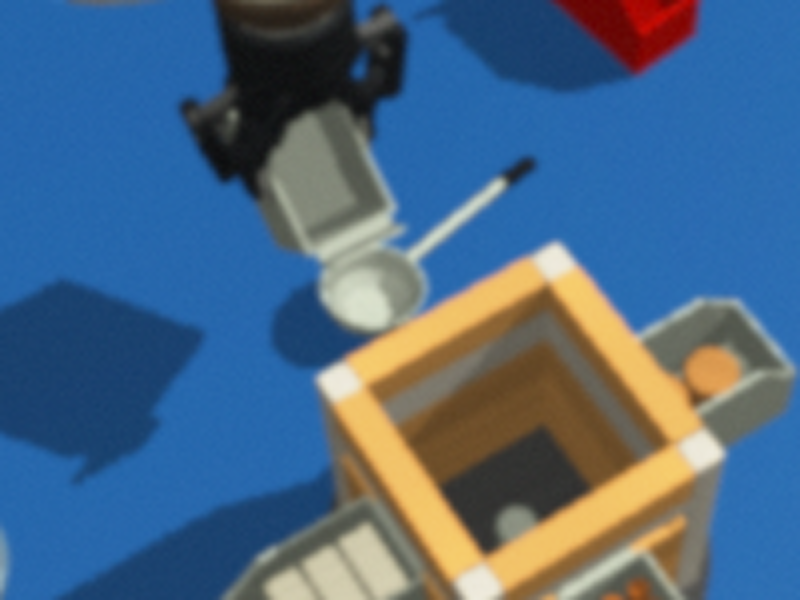

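```bash
python3 -m pendant '[[0.003,0.058,0.022,0,0,-0.0005,1],[0.003,0.058,0.022,0,0,-0.0005,1],[0.003,0.058,0.022,0,0,-0.0005,1],[0.003,0.058,0.022,0,0,-0.0005,1],[0,0,0,0,0,0,1]]' >/dev/null
python3 - <<'E'
from h import *
where()
hang(-40,-4,40,N=1)
hang(-22,-2.5,40,N=3)
E
```

```text
t 16.55 hook in groove mm [-38.8   2.6  -1.6] tip 39.8 yaw 1.4 lean -0.2 F [-0.9  0.  -1.1] T [-0.    0.03 -0.02] op 0.0592
(-40, -4, 40) tcp [ 0.4967 -0.0485  0.1495] [179.8   0.   91.3] row x1: [-0.0095, -0.0048, 0.0089, 0.001, 0.0009, 0.0014]  step mm 3.5 deg 0.35
(-22, -2.5, 40) tcp [ 0.5147 -0.0481  0.151 ] [179.8   0.   91.3] row x3: [-0.0032, 0.0224, 0.0011, 0.0003, 0.0003, 0.0005]  step mm 5.7 deg 0.12
```

```bash
python3 -m pendant '[[-0.003,0.022,0.003,0,0,0,1],[-0.003,0.022,0.001,0,0,0,1],[-0.003,0.022,0.001,0,0,0,1],[0,0,0,0,0,0,1]]' >/dev/null
python3 - <<'E'
from h import *
where()
for n in ['side','scene']: cv2.imwrite(f'pics/{n}10.png',cv2.cvtColor(bot.camera(n),cv2.COLOR_RGB2BGR))
crop('pics/side10.png',270,170,390,260,'pics/d10c.png',6.6)
crop('pics/scene10.png',240,190,360,280,'pics/s10c.png',6.6)
for y in (25,-25):
  for nm,pt in [('liptop',(10,y,25)),('arm',(0,y,0))]:
    t=np.radians(40); q=np.array([-22+pt[0]*np.cos(t)+pt[2]*np.sin(t),pt[1],-2.5-pt[0]*np.sin(t)+pt[2]*np.cos(t)])/1000
    w=GR+R.from_euler('z',GB,degrees=True).as_matrix()@q
    u=proj('side',w); print(nm,y,w.round(4),'side',u.round(1),'crop',((u-[270,170])*6.6).round(0))
for y in (60,-60):
  for z in (0,18):
    w=GR+R.from_euler('z',GB,degrees=True).as_matrix()@(np.array([0,y,z])/1000); u=proj('side',w); print('mouth',y,z,((u-[270,170])*6.6).round(0))
hang(-16,1.5,40,N=2)
E
```

```text
t 16.95 hook in groove mm [-21.9   0.7  -0.5] tip 39.7 yaw 1.5 lean -0.2 F [ 0.  -0.2 -1.7] T [-0.04 -0.03 -0.03] op 0.0592
liptop 25 [ 0.585  -0.0215  0.1602] side [298.  224.8] crop [185. 362.]
arm 25 [ 0.5612 -0.022   0.1475] side [306.5 228.7] crop [241. 387.]
liptop -25 [ 0.5861 -0.0715  0.1602] side [300.6 212.4] crop [202. 280.]
arm -25 [ 0.5624 -0.072   0.1475] side [308.8 216.2] crop [256. 305.]
mouth 60 0 [178. 438.]
mouth 60 18 [176. 409.]
mouth -60 0 [217. 241.]
mouth -60 18 [216. 212.]
(-16, 1.5, 40) tcp [ 0.5207 -0.0479  0.155 ] [179.8   0.   91.3] row x2: [-0.001, 0.0129, -0.0045, 0.0008, 0.0005, 0.0008]  step mm 3.4 deg 0.23
```

View pics/d10c.png

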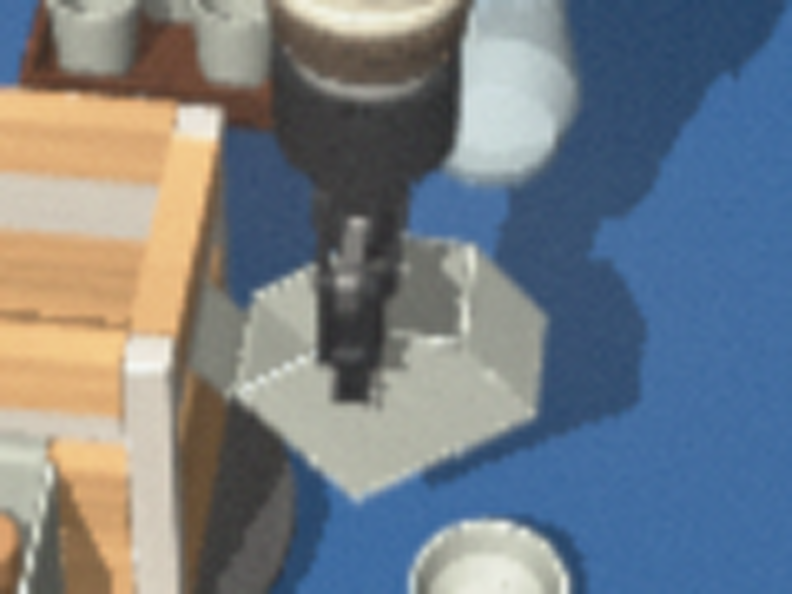

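View pics/s10c.png

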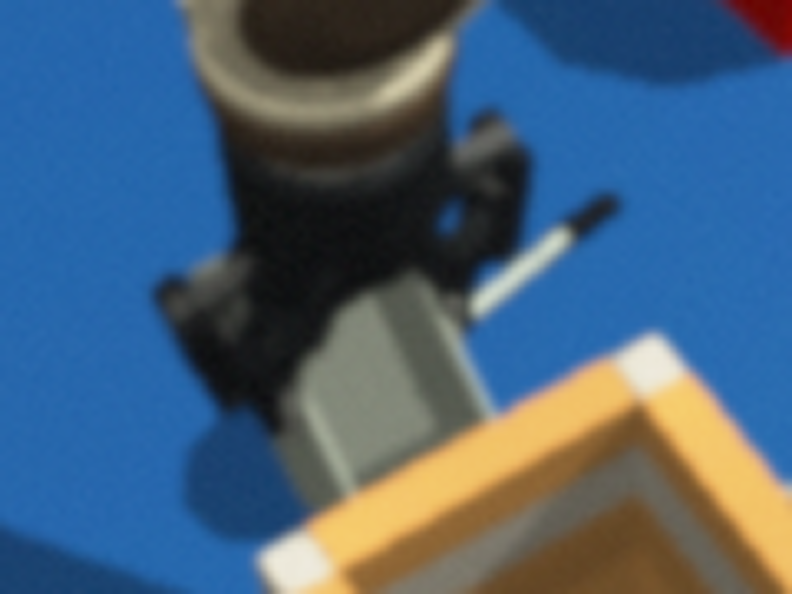

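```bash
python3 -m pendant '[[-0.001,0.013,-0.005,0.001,0,0.001,1],[-0.001,0.013,-0.005,0.001,0,0.001,1],[0,0,0,0,0,0,1]]' >/dev/null
python3 - <<'E'
from h import *
where()
hang(-12,6,40,N=2)
E
```

```text
t 17.35 hook in groove mm [-15.8  -0.2   2.2] tip 40.1 yaw 1.0 lean -0.2 F [-1.2 -0.4 -1.3] T [ 0.   -0.04 -0.01] op 0.0592
(-12, 6, 40) tcp [ 0.5247 -0.0478  0.1595] [179.8   0.   91.3] row x2: [0.0003, 0.0076, -0.0075, -0.0002, 0.0005, -0.0003]  step mm 2.7 deg 0.11
```

```bash
python3 -m pendant '[[0,0.0075,-0.0075,0,0,0,1],[0,0.0075,-0.0075,0,0,0,1],[0,0,0,0,0,0,1]]' >/dev/null
python3 - <<'E'
from h import *
where()
hang(-10,8.5,40,N=1)
hang(-9,8.5,36,N=2)
E
```

```text
t 17.65 hook in groove mm [-11.7  -0.3   6.2] tip 40.1 yaw 1.0 lean -0.2 F [-0.3 -0.5 -2.2] T [-0.03  0.02 -0.  ] op 0.0593
(-10, 8.5, 40) tcp [ 0.5267 -0.0478  0.162 ] [179.8   0.   91.3] row x1: [0.0006, 0.0067, -0.0087, -0.0005, 0.001, -0.0006]  step mm 2.7 deg 0.23
(-9, 8.5, 36) tcp [ 0.5275 -0.0478  0.1587] [175.8   0.   91.3] row x2: [0.0003, 0.005, 0.0023, -0.0114, 0.0005, -0.0003]  step mm 1.4 deg 2.05
```

```bash
python3 -m pendant '[[0,0.0067,-0.0087,0,0,0,1],[0,0,0,0,0,0,1]]' >/dev/null
python3 - <<'E'
from h import *
where()
hang(-8.5,8.5,34,N=3)
E
```

```text
t 17.85 hook in groove mm [-9.8 -0.2  8.7] tip 40.1 yaw 1.0 lean -0.2 F [ 0.3 -0.2 -0.6] T [ 0.02 -0.02 -0.03] op 0.0593
(-8.5, 8.5, 34) tcp [ 0.528  -0.0478  0.1571] [173.8   0.   91.3] row x3: [0.0002, 0.0014, 0.007, -0.0113, 0.0003, -0.0002]  step mm 1.8 deg 2.03
```

```bash
python3 -m pendant '[[0,0.0015,0.007,-0.0113,0,0,1],[0,0.0015,0.007,-0.0113,0,0,1],[0,0.0015,0.007,-0.0113,0,0,1],[0,0,0,0,0,0,1]]' >/dev/null
python3 - <<'E'
from h import *
where()
hang(-6.5,9,28,N=3)
E
```

```text
t 18.25 hook in groove mm [-8.3 -0.2  8.2] tip 33.8 yaw 1.1 lean -0.2 F [ 0.3  0.  -0.8] T [0.04 0.07 0.06] op 0.0594
(-6.5, 9, 28) tcp [ 0.5305 -0.0477  0.1527] [167.8   0.   91.3] row x3: [0.0001, 0.0021, 0.0056, -0.0108, 0.0003, -0.0001]  step mm 1.5 deg 1.94
```

No contact so far; the let-down continues along the planned corridor.

```bash
python3 -m pendant '[[0,0.002,0.0056,-0.0108,0,0,1],[0,0.002,0.0056,-0.0108,0,0,1],[0,0.002,0.0056,-0.0108,0,0,1],[0,0,0,0,0,0,1]]' >/dev/null
python3 - <<'E'
from h import *
where()
hang(-4.5,7.5,20,N=4)
E
```

```text
t 18.65 hook in groove mm [-6.8 -0.1  9.2] tip 28.0 yaw 1.1 lean -0.2 F [ 1.3  0.3 -1.7] T [-0.    0.22 -0.02] op 0.0593
(-4.5, 7.5, 20) tcp [ 0.5338 -0.0476  0.1447] [159.8   0.   91.3] row x4: [0.0001, 0.0014, 0.0088, -0.0111, 0.0003, -0.0001]  step mm 2.2 deg 2.00
```

```bash
python3 -m pendant '[[0,0.0014,0.0088,-0.0111,0,0,1],[0,0.0014,0.0088,-0.0111,0,0,1],[0,0.0014,0.0088,-0.0111,0,0,1],[0,0.0014,0.0088,-0.0111,0,0,1],[0,0,0,0,0,0,1]]' >/dev/null
python3 - <<'E'
from h import *
where()
hang(-2.5,6,12,N=4)
E
```

```text
t 19.15 hook in groove mm [-4.2 -0.2  7.6] tip 20.2 yaw 1.1 lean -0.2 F [ 0.6  0.5 -1.9] T [-0.01  0.39  0.04] op 0.0592
(-2.5, 6, 12) tcp [ 0.538  -0.0475  0.137 ] [151.8   0.   91.3] row x4: [0.0001, 0.0005, 0.0089, -0.0114, 0.0003, -0.0]  step mm 2.2 deg 2.05
```

```bash
python3 -m pendant '[[0,0.0005,0.0089,-0.0114,0,0,1],[0,0.0005,0.0089,-0.0114,0,0,1],[0,0.0005,0.0089,-0.0114,0,0,1],[0,0.0005,0.0089,-0.0114,0,0,1],[0,0,0,0,0,0,1]]' >/dev/null
python3 - <<'E'
from h import *
where()
hang(-2.2,4.5,0,N=5)
E
```

```text
t 19.65 hook in groove mm [-1.8 -0.2  6.6] tip 12.3 yaw 1.1 lean -0.2 F [ 0.4  0.4 -1.4] T [-0.05  0.58  0.04] op 0.0596
(-2.2, 4.5, 0) tcp [ 0.5432 -0.0474  0.1269] [139.8   0.   91.3] row x5: [0.0002, -0.0016, 0.0094, -0.0136, 0.0002, -0.0]  step mm 2.4 deg 2.46
```

```bash
python3 -m pendant '[[0,-0.0016,0.0094,-0.0136,0,0,1],[0,-0.0016,0.0094,-0.0136,0,0,1],[0,-0.0016,0.0094,-0.0136,0,0,1],[0,-0.0016,0.0094,-0.0136,0,0,1],[0,-0.0016,0.0094,-0.0136,0,0,1],[0,0,0,0,0,0,1]]' >/dev/null
python3 - <<'E'
from h import *
where()
hang(-2,0,0,N=3)
for n in ['side','scene']: cv2.imwrite(f'pics/{n}11.png',cv2.cvtColor(bot.camera(n),cv2.COLOR_RGB2BGR))
crop('pics/side11.png',240,170,390,280,'pics/d11c.png',5.3)
E
```

```text
t 20.25 hook in groove mm [-1.  -0.4  6.1] tip 0.4 yaw 1.2 lean -0.1 F [-1.2 -0.2 -2.2] T [-0.    0.77 -0.04] op 0.0595
(-2, 0, 0) tcp [ 0.5434 -0.0474  0.1224] [139.8   0.   91.3] row x3: [0.0005, -0.0063, 0.0057, -0.0007, 0.0004, -0.0]  step mm 2.1 deg 0.14
```

View pics/d11c.png

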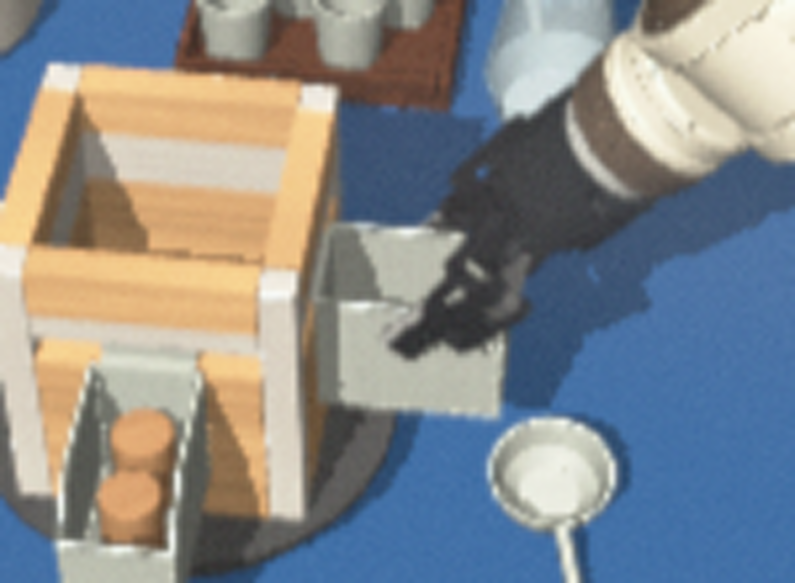

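```bash
python3 -m pendant '[[0,-0.006,0.006,0,0,0,1],[0,-0.006,0.006,0,0,0,1],[0,0,0,0,0,0,1]]' >/dev/null
python3 - <<'E'
from h import *
where()
hang(-2,0,0,N=1)
E
```

```text
t 20.65 hook in groove mm [-0.3 -0.4  7. ] tip 0.5 yaw 1.2 lean -0.2 F [-2.6  0.4 -3.6] T [-0.04  1.57  0.03] op 0.0593
(-2, 0, 0) tcp [ 0.5434 -0.0474  0.1224] [139.8   0.   91.3] row x1: [0.0018, -0.0234, 0.0188, -0.0029, 0.0011, 0.0001]  step mm 7.5 deg 0.56
```

```bash
python3 -m pendant '[[0,-0.024,0.018,0,0,0,1]]' >/dev/null
python3 - <<'E'
from h import *
where()
hang(-2,0,0,N=1)
print(bot.get_obs()['qd'].round(2))
E
```

```text
t 20.75 hook in groove mm [-1.1 -0.5  1.5] tip 0.5 yaw 1.2 lean -0.2 F [-0.6  0.1 -2.3] T [-0.02  0.77  0.02] op 0.0592
(-2, 0, 0) tcp [ 0.5434 -0.0474  0.1224] [139.8   0.   91.3] row x1: [0.0023, -0.0067, 0.0041, -0.0027, 0.0011, 0.0002]  step mm 2.1 deg 0.53
[-0.41 -1.05 -8.9  -6.52  0.21 -0.43]
```

```bash
python3 -m pendant '[[0,-0.005,0.004,-0.001,0,0,1]]' >/dev/null
python3 - <<'E'
from h import *
where()
hang(-2,0,0,N=1)
E
```

```text
t 20.85 hook in groove mm [-1.2 -0.6  0.2] tip 0.3 yaw 1.2 lean -0.2 F [-0.8 -0.2 -0.8] T [0.   0.75 0.01] op 0.0589
(-2, 0, 0) tcp [ 0.5434 -0.0474  0.1224] [139.8   0.   91.3] row x1: [0.0023, -0.0032, -0.0004, -0.0018, 0.0011, 0.0002]  step mm 1.0 deg 0.39
```

```bash
python3 -m pendant '[[0,-0.004,0.005,-0.001,0,0,1]]' >/dev/null
python3 -c "
from h import *
where()"
python3 -m pendant '[[0,-0.004,0.005,0,0,0,1]]' >/dev/null
python3 - <<'E'
from h import *
where()
E
```

```text
t 20.95 hook in groove mm [-0.6 -0.6 -0.3] tip 0.1 yaw 1.2 lean -0.2 F [-5.9 -0.4  6.5] T [ 0.19 -0.01  0.12] op 0.0592
t 21.05 hook in groove mm [-0.3 -0.6 -0.1] tip -0.0 yaw 1.2 lean -0.2 F [-33.3  -0.1  22.9] T [0.45 2.54 0.43] op 0.0591
```

```bash
python3 -m pendant '[[0,-0.002,-0.002,0,0,0,0.6],[0,0,0,0,0,0,0],[0,0,0,0,0,0,0],[0,0,0,0,0,0,0]]'
python3 - <<'E'
from h import *
for n in ['side','wrist']: cv2.imwrite(f'pics/{n}12.png',cv2.cvtColor(bot.camera(n),cv2.COLOR_RGB2BGR))
crop('pics/side12.png',240,170,390,280,'pics/d12c.png',5.3)
E
```

```text
time: 21.45
ee_pos: [0.5452, -0.0481, 0.1235]
tcp_rot: [139.7, 0.2, 91.2]
wrist_force: [0.6, 0.8, 0.8]
opening: 0.0855
```

View pics/d12c.png

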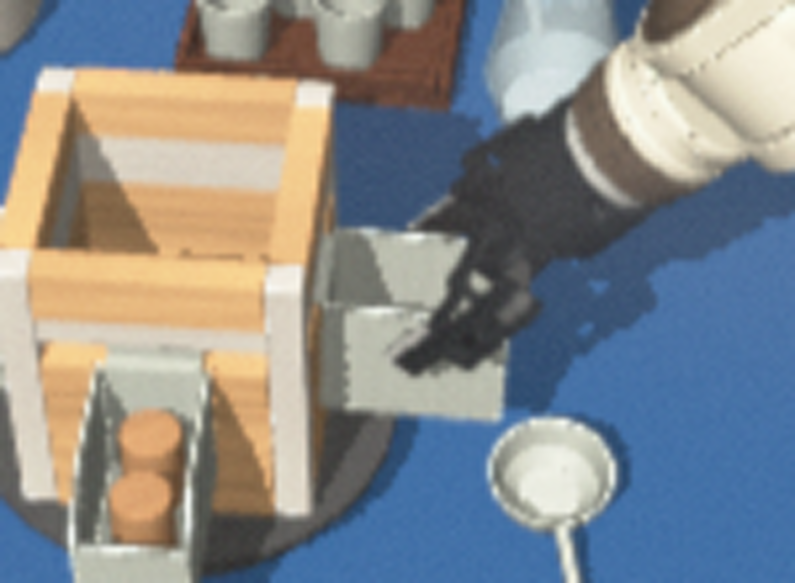

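View pics/wrist12.png

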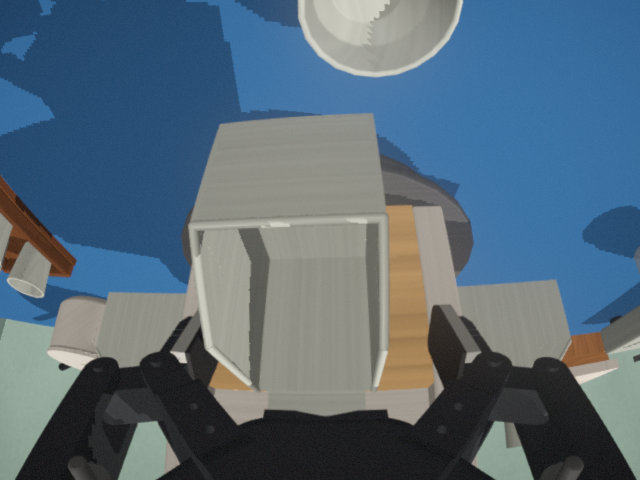

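```bash
python3 -m pendant '[[-0.02,0,0,0,0,0,0],[-0.006,0,-0.05,0,0,0,0],[-0.01,0,-0.1,0,0,0,0],[0,0,-0.16,0,0,0,0],[0,0,-0.1,0,0,0,0],[0,0,0,0,0,0,0]]'
python3 - <<'E'
from h import *
c=cal('wrist'); np.save('c13.npy',np.array(c,dtype=object),allow_pickle=True)
for n in ['wrist','side','scene']: cv2.imwrite(f'pics/{n}13.png',cv2.cvtColor(bot.camera(n),cv2.COLOR_RGB2BGR))
crop('pics/side13.png',220,160,350,290,'pics/d13c.png',4.6)
crop('pics/scene13.png',240,215,400,335,'pics/s13c.png',5)
print(bot.get_obs()['wrist_force'])
E
```

```text
time: 22.15
ee_pos: [0.4764, -0.0595, 0.2026]
tcp_rot: [139.9, 0.2, 91.2]
wrist_force: [0.8, -0.3, 0.2]
opening: 0.0849Traceback (most recent call last):
  File "<stdin>", line 2, in <module>
ValueError: could not broadcast input array from shape (3,3) into shape (3,)
```

Run:
```python
from h import *
for n in ['wrist','side','scene']: cv2.imwrite(f'pics/{n}13.png',cv2.cvtColor(bot.camera(n),cv2.COLOR_RGB2BGR))
crop('pics/side13.png',220,160,350,290,'pics/d13c.png',4.6)
crop('pics/scene13.png',240,215,400,335,'pics/s13c.png',5)
```

```text
(no output)
```

View pics/wrist13.png

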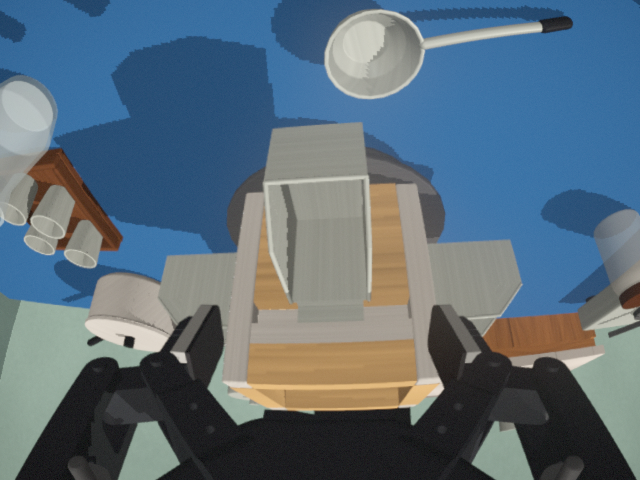

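View pics/d13c.png

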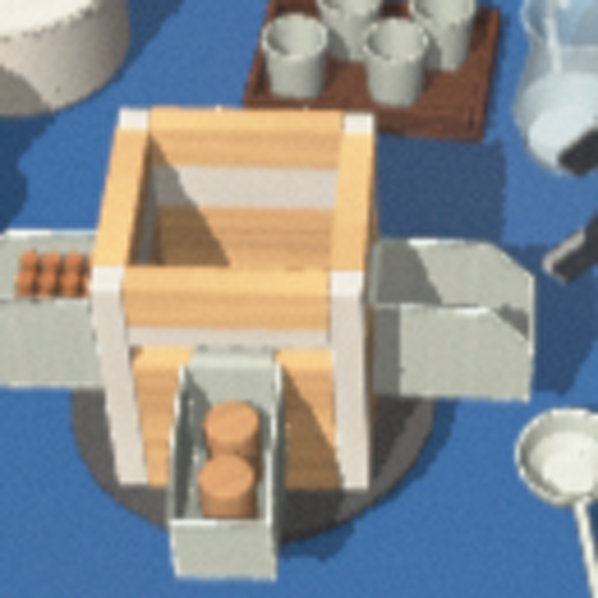

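View pics/s13c.png

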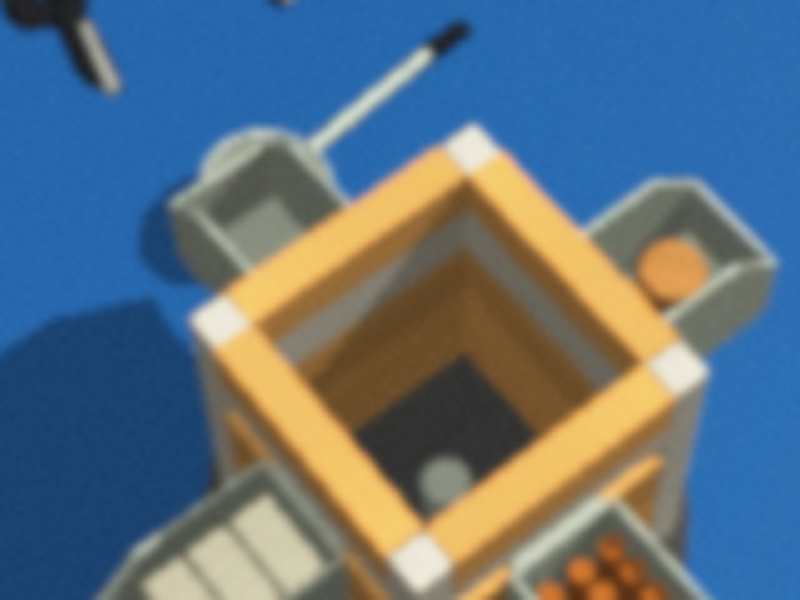

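Run:
```python
from h import *
S=lambda u,v:(240+u/5-.4,215+v/5-.4)
D=lambda u,v:(220+u/4.6-.4,160+v/4.6-.4)
square('scene',[S(472,120),S(711,372),S(415,600),S(188,318)],.215)
square('side',[D(376,113),D(368,298),D(88,296),D(118,108)],.215)
# bottom of bin, side
```

```text
centre [ 0.664  -0.0445] sides [0.1619 0.1615 0.1613 0.1597] ang mod90 [6.52 7.11 5.86 7.34]
centre [ 0.6617 -0.0411] sides [0.1609 0.1622 0.1637 0.1611] ang mod90 [7.73 7.62 7.34 6.65]
```

Run:
```python
from h import *
plan([.47,-.055,.34],[180,0,80],6)
```

```text
row x6: [0.0045, 0.0337, -0.0905, 0.0367, -0.0035, 0.01]  step mm 24.2 deg 6.88
```

```bash
python3 -m pendant '[[0.0045,0.034,-0.09,0.037,-0.0035,0.01,0],[0.0045,0.034,-0.09,0.037,-0.0035,0.01,0],[0.0045,0.034,-0.09,0.037,-0.0035,0.01,0],[0.0045,0.034,-0.09,0.037,-0.0035,0.01,0],[0.0045,0.034,-0.09,0.037,-0.0035,0.01,0],[0.0045,0.034,-0.09,0.037,-0.0035,0.01,0]]'
python3 - <<'E'
from h import *
print(bot.get_obs()['q'].round(1))
plan([.594,-.053,.32],[180,0,7],10)
E
```

```text
time: 22.9
ee_pos: [0.4685, -0.0539, 0.3199]
tcp_rot: [-177.5, 0.2, 79.9]
wrist_force: [0.8, 0.1, 0.9]
opening: 0.0853
[-6.500e+00 -2.000e-01  1.480e+01  1.075e+02 -1.000e-01  3.600e+00]
row x10: [0.0368, 0.0391, -0.0012, -0.0011, 0.001, 0.0405]  step mm 13.4 deg 7.29
```

```bash
python3 -m pendant '[[0.037,0.039,-0.004,-0.001,0.001,0.0405,0],[0.037,0.039,-0.004,-0.001,0.001,0.0405,0],[0.037,0.039,-0.004,-0.001,0.001,0.0405,0],[0.037,0.039,-0.004,-0.001,0.001,0.0405,0],[0.037,0.039,-0.004,-0.001,0.001,0.0405,0],[0.037,0.039,-0.004,-0.001,0.001,0.0405,0],[0.037,0.039,-0.004,-0.001,0.001,0.0405,0],[0.037,0.039,-0.004,-0.001,0.001,0.0405,0],[0.037,0.039,-0.004,-0.001,0.001,0.0405,0],[0.037,0.039,-0.004,-0.001,0.001,0.0405,0],[0,0,0,0,0,0,0]]'
python3 - <<'E'
from h import *
print(bot.get_obs()['q'].round(1))
c=cal('wrist')
cv2.imwrite('pics/w14.png',cv2.cvtColor(bot.camera('wrist'),cv2.COLOR_RGB2BGR))
cc=np.array([.6638,-.0447])
for a in (0,):
  for k in range(4):
    t=np.radians(187+45+90*k); print(proj('wrist',[*(cc+.11314*np.array([np.cos(t),np.sin(t)])),.215],c).round(1))
plan([.594,-.053,.30],[180,0,7],2)
E
```

```text
time: 24.0
ee_pos: [0.6134, -0.0527, 0.2916]
tcp_rot: [-179.5, 2.7, 4.3]
wrist_force: [0.9, -0.1, -0.1]
opening: 0.0852
[ -4.9  19.9  34.5 107.3   0.   80.8]
[295.7 358.4]
[510.5 346.3]
[533.2 122.9]
[276.1 123.7]
row x2: [-0.0382, -0.0022, -0.0156, -0.0015, 0.0076, -0.0069]  step mm 10.3 deg 1.86
```

View pics/w14.png

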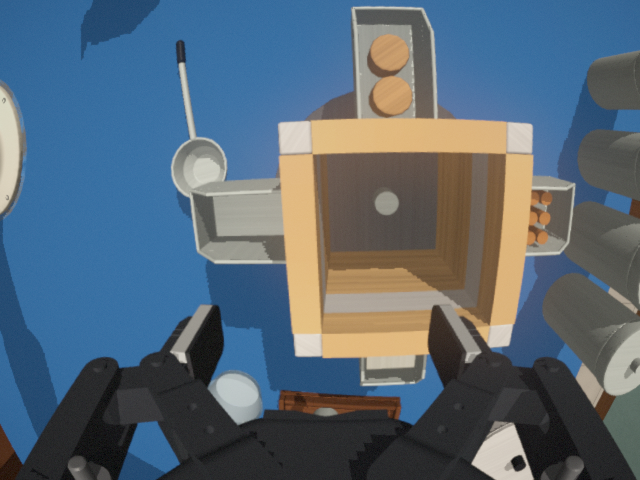

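Run:
```python
from h import *
square('wrist',[(295,357),(511,347),(533,123),(278,124)],.215)
plan([.5943,-.053,.27],[180,0,6.5],3)
```

```text
centre [ 0.6633 -0.0439] sides [0.1608 0.1605 0.1587 0.1584] ang mod90 [6.57 7.48 7.32 6.71]
row x3: [-0.0237, -0.0012, 0.0295, -0.001, 0.005, -0.0037]  step mm 9.5 deg 1.14
```

```bash
python3 -m pendant '[[-0.024,-0.001,0.03,-0.001,0.005,-0.0037,0],[-0.024,-0.001,0.03,-0.001,0.005,-0.0037,0],[-0.024,-0.001,0.03,-0.001,0.005,-0.0037,0],[0,0,0,0,0,0,0]]'
python3 - <<'E'
from h import *
plan([.5943,-.053,.194],[180,0,7.0],4)
E
```

```text
time: 24.45
ee_pos: [0.593, -0.0516, 0.2636]
tcp_rot: [-179.9, 0.3, 7.6]
wrist_force: [-1.4, 0.5, 0.3]
opening: 0.0852
row x4: [0.0014, 0.0017, 0.0696, -0.0002, 0.0004, 0.0008]  step mm 17.4 deg 0.17
```

```bash
python3 -m pendant '[[0.0014,0.0017,0.07,0,0,0.001,0],[0.0014,0.0017,0.07,0,0,0.001,0],[0.0014,0.0017,0.07,0,0,0.001,0],[0.0014,0.0017,0.06,0,0,0,0],[0,0,0,0,0,0,0]]'
python3 - <<'E'
from h import *
plan([.5943,-.053,.194],[180,0,7.0],1)
E
```

```text
time: 24.95
ee_pos: [0.594, -0.0513, 0.1937]
tcp_rot: [-179.8, 0.4, 7.8]
wrist_force: [-0.3, 0.3, 0.1]
opening: 0.085
row x1: [0.0003, 0.007, -0.0013, -0.001, 0.0024, 0.0044]  step mm 1.8 deg 0.92
```

```bash
sed -i "s/np.array(o\['ee_pos'\])\[:2\]-\[.665,-.044\]/np.array(o['ee_pos'])[:2]-[.6638,-.0445]/; s/print('t/M=r*(e[0]*f[1]-e[1]*f[0])+o['torque'][2]; print('M %.2f'%M,'t/" st.py
python3 -m pendant '[[0,0.006,0,0,0.002,0.004,1],[0,0,0,0,0,0,1],[0,0,0,0,0,0,1],[0,0,0,0,0,0,1],[0,0,0,0,0,0,1],[0,0,0,0,0,0,1]]' 30 >/dev/null; python3 st.py
python3 -m pendant '[[0,0.01,0,0,0,-0.011,1],[0,0,0,0,0,0,1]]' >/dev/null; python3 st.py
python3 -m pendant '[[0,0.01,0,0,0,-0.011,1],[0,0,0,0,0,0,1]]' >/dev/null; python3 st.py
```

```text
M -0.10 t 25.55 az -173.20 r 0.0699 yaw 7.16 z 0.1967 Frad -1.6 Ftan 0.2 Fz -4.4 Tz -0.11 q [-5.1 10.9 12.9 92.   0.1 77.7] op 0.0195
M -0.25 t 25.75 az -171.34 r 0.0699 yaw 9.17 z 0.1967 Frad 1.0 Ftan 0.2 Fz -0.2 Tz -0.26 q [-5.4 11.  13.  92.   0.2 75.5] op 0.0196
M -0.13 t 25.95 az -169.30 r 0.0699 yaw 11.08 z 0.1967 Frad 1.5 Ftan 0.1 Fz -0.9 Tz -0.13 q [-5.6 11.1 13.1 92.   0.2 73.3] op 0.0192
```

```bash
python3 -m pendant '[[0,-0.01,0,0,0,0.011,1],[0,-0.01,0,0,0,0.011,1],[0,-0.01,0,0,0,0.011,1],[0,0,0,0,0,0,1]]' >/dev/null; python3 st.py
python3 -m pendant '[[0,-0.005,0,0,0,0.006,1],[0,0,0,0,0,0,1]]' >/dev/null; python3 st.py
python3 -m pendant '[[0,0,0,0,0,0,0],[0,0,0,0,0,0,0],[0,0,0,0,0,0,0],[0,0,-0.1,0,0,0,0],[0,0,-0.15,0,0,0,0],[0,0,-0.15,0,0,0,0],[0,0,0,0,0,0,0]]' >/dev/null; python3 st.py
python3 - <<'E'
from h import *
cv2.imwrite('pics/w15.png',cv2.cvtColor(bot.camera('wrist'),cv2.COLOR_RGB2BGR))
E
```

```text
M 0.10 t 26.35 az -175.58 r 0.0699 yaw 4.59 z 0.1967 Frad 1.7 Ftan -0.0 Fz -1.9 Tz 0.11 q [-4.9 10.9 12.8 91.9  0.1 80.5] op 0.0193
M 0.16 t 26.55 az -176.75 r 0.0699 yaw 3.46 z 0.1966 Frad 0.1 Ftan 0.5 Fz -1.1 Tz 0.13 q [-4.7 10.8 12.7 91.9  0.2 81.8] op 0.0195
M 0.01 t 27.25 az -176.80 r 0.0703 yaw 3.50 z 0.2999 Frad -0.4 Ftan 0.3 Fz 0.3 Tz -0.01 q [ -4.8  14.   28.1 104.2   0.2  81.7] op 0.0855
```

View pics/w15.png

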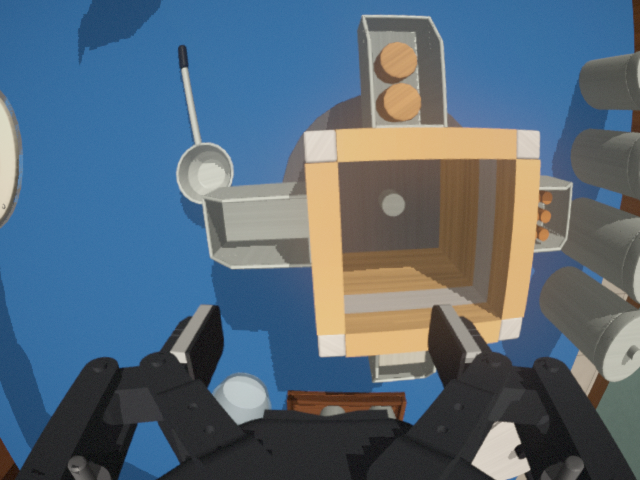

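Run:
```python
from h import *
square('wrist',[(320,357),(521,341),(540,130),(303,132)],.215)
for n in ['side','scene']: cv2.imwrite(f'pics/{n}16.png',cv2.cvtColor(bot.camera(n),cv2.COLOR_RGB2BGR))
crop('pics/side16.png',230,170,350,260,'pics/d16c.png',6.6)
```

```text
centre [ 0.6631 -0.044 ] sides [0.1592 0.161  0.157  0.1569] ang mod90 [5.41 7.63 6.92 6.89]
```

View pics/d16c.png

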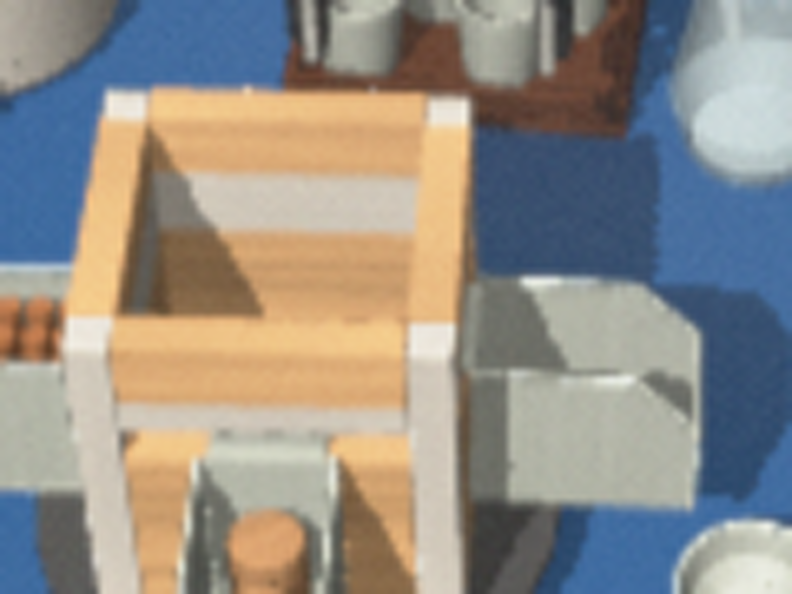

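Run:
```python
from h import *
c0=np.array([.6636,-.0444,0]); b=7.0; Rz=R.from_euler('z',b,degrees=True).as_matrix()
gr=c0+Rz@[-.08,0,.150]
for nm,p in [('back bot L',(0,30,-76)),('front bot L',(-100,30,-76)),('front top L',(-100,30,-26)),('back top L',(0,30,3)),('break L',(-70,30,3)),('back top R',(0,-30,3)),('break R',(-70,-30,3)),('front top R',(-100,-30,-26))]:
    w=gr+Rz@(np.array(p)/1000); u=proj('side',w); v=proj('scene',w); print(nm,w.round(3),'crop',((u-[230,170]+.4)*6.6).round(0),'scene',v.round(1))
for d in (('up4',(-100,30,-72)),): print(d[0],((proj('side',gr+Rz@(np.array(d[1])/1000))-[230,170]+.4)*6.6).round(0))
crop('pics/scene16.png',250,215,370,305,'pics/s16c.png',6.6)
```

```text
back bot L [ 0.581 -0.024  0.074] crop [468. 496.] scene [317.8 279.8]
front bot L [ 0.481 -0.037  0.074] crop [693. 499.] scene [293.8 252.9]
front top L [ 0.481 -0.037  0.124] crop [696. 422.] scene [292.6 242.7]
back top L [ 0.581 -0.024  0.153] crop [463. 372.] scene [317.2 264.4]
break L [ 0.511 -0.033  0.153] crop [627. 375.] scene [299.2 244.7]
back top R [ 0.588 -0.084  0.153] crop [469. 274.] scene [296.8 278.7]
break R [ 0.518 -0.092  0.153] crop [629. 276.] scene [279.1 258.2]
front top R [ 0.489 -0.096  0.124] crop [696. 324.] scene [272.9 255.8]
up4 [693. 493.]
```

View pics/s16c.png

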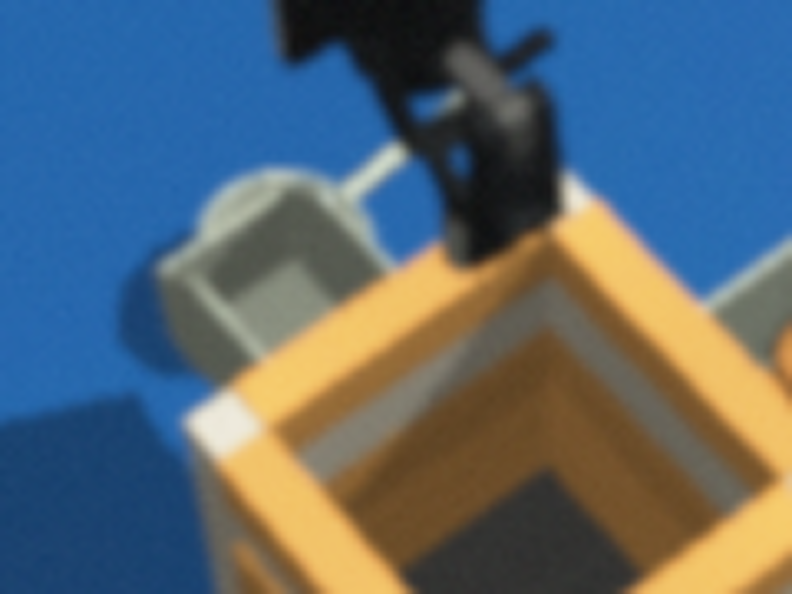

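```bash
python3 -m pendant '[[0,0,-0.1,0,0,0,0],[0,0,0,0,0,0,0],[0,0,0,0,0,0,0],[0,0,0,0,0,0,0]]'; python3 -c "
from workcell import bot
print(bot.job_done())"
```

```text
time: 27.8
ee_pos: [0.5922, -0.0484, 0.314]
tcp_rot: [-179.6, 0.9, 3.5]
wrist_force: [0.5, -0.2, 0.8]
opening: 0.0854
the job is handed in; nothing more can be done
None
```

The rack's bare side is in its front click stop and the steel bin hangs on it, level and released. I handed the job in at 27.8 s; no verdict is reported.

**Rack, disagreement:** I first let go about 6° short of the stop, because I misread the hump forces. The bin was therefore hung before the rack was in its click stop. When I opened the fingers after seating the bin, the rack drew itself in and came to rest at 187°.

**Rack, check:** To test that position I pinched the board again, turned the rack about 3° off and released it. It returned to about 187°; four corner readings gave 185.4° to 187.6°. The wrist torque had opposite signs on the two sides of that position, which confirms it as the stop.

**Bin:** I tipped it 40°, slipped in the hook without contact and let it down. On the groove floor I felt about 23 N upward and 33 N back from the rack. In the side view the bin's corners lie about 1 to 2 pixels from the seated prediction, with the front at most about 1° low.

**At hand-in:** The arm was open above the rack with wrist force near zero. Jug, tray, cups and strainer look unmoved in the last views; I did not re-measure them or check the jar separately.

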